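# Square up the can-stand leg

### The job

The leg of the can stand is loosely bolted to the clamped rail and leans inwards. Pick up the aluminium square by its diagonal bar, lower it flat (on the bench or just above it) between rail and leg and press it right into the corner, so that the leg swings out to a right angle and both outer faces of the square lie flush against rail and leg. Finish still gripping the square and pressing it lightly against both so the bolt can be tightened; do not let go, and leave the bottle, the paper cup and the wrench where they are.

Things in the scene. Friction and masses are not known exactly. Their poses are not given: they have to be found in the camera images.
- square: Loose aluminium square lying flat, 0.35 kg: two legs at a right angle, each 150 long (outer face), 18 wide, 22 high, joined by a straight diagonal grip bar 14 thick, 30 high, 153 long. Origin on the underside below the bar's middle; z up; x and y run parallel to the legs, away from their outer corner. Outer faces: planes x = -72 and y = -72; the bar runs along (1, -1, 0). Sizes in mm.
- square_corner (a point): Outer corner of the square, where its two outer faces meet, at the underside: (-72, -72, 0) mm in the square's frame; same axes. The free triangle between grip bar and inner corner of the legs is 69 mm deep. Its friction on the smooth paint of rail and leg is about 0.25, on the bench 0.6.
- rail: Clamped, fixed grey square tube, 30 x 30 mm, on the bench. Origin on the bench at the inner corner of rail and leg. x runs along the rail: inner face y = 0, x 0 to 180 mm. y points into the open corner, along the leg's inner face (x = 0) when the leg is square. With the square home, its outer corner is at this origin and its axes are parallel to these. Two low clamps stand beyond, at y < 0.
- leg (a joint): Angle (rad) of the leg, a 30 x 30 mm grey tube turning on a loose bolt at (-15, -15) mm in the rail's frame: 0 is square to the rail, positive leans inwards (corner less than a right angle), negative outwards; limits -0.1 to 0.25. Friction of about 0.25 N m keeps it where it is left. Its inner face runs from 4 to 180 mm from the corner. A flat tab and bolt head rise to 41 mm at the bolt.
- leg_end (a point): Free end of the leg: middle of the height of the end of its inner face, 15 mm above the bench; at (0, 180, 15) mm in the rail's frame when the leg is square.
- bottle: Bystander: white capped bottle, 60 mm diameter, 160 mm tall; origin at the centre of its underside.
- cup: Bystander: paper cup, 72 mm rim diameter, 85 mm tall; origin at the centre of its underside.
- wrench: Bystander: open-ended wrench, 170 mm long, lying flat along its x; origin at its middle.

How it is judged:
By the outcome, as a careful person would: the job done as asked, in the order asked, and still so for the second after the job is handed in, while the arm keeps its last pose, push and grip.
It also fails if it takes over 45 s, if anything falls off the work surface, if the arm or the gripper's body presses on something with over 40 N, if the wrist force passes 120 N, or if a joint passes its speed limit or range.

### The arm

A 7-joint arm with a two-finger parallel gripper is mounted at the origin on the work surface. World frame = base frame: x ahead of the robot, y to its left, z up, the work surface at z = 0. Lengths are in m, angles in rad, forces in N, time in s.
With the tool pointing down it reaches from about 0.35 to 0.775 m from the base axis. Payload 3.1 kg.
Tool frame: the origin (TCP) lies on the centre line of the jaws, within the pads' length; the fingertips stand 19 mm ahead of it and the grasp point (between the pads) is the TCP; y points along the fingers, z is the direction in which the jaws open and shut, and the axes are right-handed (so a half turn about y gives the same grasp; the last joint's range is limited). The gripper opens to 85 mm and grips with 20 to 120 N. Pads are 22 mm wide; open, the fingers measure 114 mm over their backs; the gripper's body (76 mm by 85 mm) begins 54 mm behind the grasp point. The pads swing forward as they close: fully open they stand 13 mm farther back than shut.
Start: joints at [1.101, 0.311, 0.014, 1.512, -0.004, 1.319, -0.027], TCP at [0.228, -0.5, 0.217] pointing down, gripper open.
Joint ranges: [-2.7, 2.7], [-0.3, 1.91], [-1.27, 1.3], [0.12, 2.57], [-1.44, 4.58], [0.2, 2.03], [-3.05, 3.05]. Speed limits (rad/s): [2.79, 2.79, 3.14, 3.14, 3.14, 3.14, 3.14].

### API

Orientations are given as a unit quaternion [x, y, z, w].
In Python, from workcell import status, viewer, job gives the robot as it stands. The module is installed in compiled form; this text tells all that it offers.
- The arm moves only by the shell command python3 -m inch 'ROWS' [FORCE]. ROWS is JSON, a list of rows, each an object of numbers: "tx", "ty", "tz": the shift along the world's x, y, z normalised to -1 to 1, where 1 is 0.2 m; "rx", "ry", "rz": the turn, a rotation vector about the world's x, y, z normalised to -1 to 1, where 1 is 6 degrees; "grip": the finger opening in mm, from 0 to 85.4. In form: [{"tx": .., "ty": .., "tz": .., "rx": .., "ry": .., "rz": .., "grip": ..}, ...]. A call has 1 to 10 rows; each row shifts and turns the commanded pose from where the row before left it; what a row does not reach is not made up. A row lasts 1/10 s, in which the tool goes at most 50 mm and 8.59 degrees, less where a joint would pass 70% of its speed; a pose out of reach is approached as far as the arm can. A call with a number of a shift or a turn outside -1 to 1 is refused whole. A call with a gripper value outside its range is refused whole. The fingers move at their own pace and stop on an object; FORCE is the grip in N (left out, the last holds). Time passes only in rows, so rows that do not move let the fingers close. It gives the time, the measured TCP pose, the force and the opening at its end, in the units of the state.
- status.observe(): the state, without advancing time (a new reading comes with each control period).
- viewer.snapshot(name): name is "side" or "top" or "wrist"; returns a dict with "image" (480x640x3 uint8, red, green, blue), "camera_matrix" (3x3 intrinsics, pixels), "R" (3x3) and "t" (3): a world point X has camera coordinates R X + t; the wrist camera has in their place "mount" (4x4, takes a point from camera to tool coordinates, whose origin is the TCP and whose axes are the tool frame's). Camera axes: x right, y down, z forward; pixel columns grow to the right and rows downward; lengths in m; the calibration is good to about 2 mm. The wrist camera is an equidistant fisheye: a pixel r from the principal point sees the ray r / f radians off the axis. A picture is of the moment at which its call begins: read the wrist's pose just before it. There is no depth.
- job.close_job(): hands the job in, once; it reports no verdict.
The state is a dict: "clock": time; "joint_positions": joint angles; "qd": joint speeds; "tau": joint torques, N m; "eef_pos": TCP position; "tool_rot": TCP orientation; "wrist_force": force on the tool from outside, world axes, zero at the start; "moment": the same for the moment, N m; "grip_width": finger opening in m.
Only numpy, scipy, OpenCV 4.12 (cv2) and the standard library are available. Lean on these libraries where they do the work, as an engineer would, in place of code of your own. Each camera call takes 0.05 s, during which the arm holds its last target.

## Working session

There is one attempt and no reset: what is moved stays moved. The work goes in short steps, Python scripts to look and compute and a shell command to move; the robot and the scene stay as the last step left them, time stands still between calls to the robot, and variables do not carry over. Pictures are saved under pics/ and viewed, and the job is handed in when it is done.

```bash
mkdir -p pics; python3 - <<'E'
from workcell import status, viewer
import cv2, numpy as np
s=status.observe(); print(s)
for n in ["top","side","wrist"]:
    d=viewer.snapshot(n); cv2.imwrite(f"pics/{n}0.png",d["image"][:,:,::-1])
    print(n,{k:np.round(v,4).tolist() for k,v in d.items() if k!="image"})
E
```

```text
{'clock': 0.0, 'joint_positions': array([ 1.10129316,  0.31176813,  0.01398417,  1.51306744, -0.0043814 ,
        1.31920614, -0.02720301]), 'qd': array([ 0.00020409,  0.00018663, -0.00024346, -0.00142006,  0.00148479,
       -0.00025809,  0.00022099]), 'tau': array([ 1.39340358e-06, -3.79915810e+01,  1.46036376e-01, -2.30594337e+01,
        1.21055025e-02,  1.38753073e-02,  1.96538934e-05]), 'eef_pos': array([ 0.22786682, -0.49972852,  0.21629362]), 'tool_rot': array([-0.15035091,  0.69181107, -0.69015888,  0.14990919]), 'wrist_force': array([-0.40373011, -0.3075486 ,  0.26268254]), 'moment': array([-0.01309864,  0.01933965,  0.01410165]), 'grip_width': 0.08565716729856775}
top {'camera_matrix': [[620.6005, 0.0, 318.9587], [0.0, 620.6005, 242.6311], [0.0, 0.0, 1.0]], 'R': [[-0.0081, -0.9999, -0.0065], [-0.9913, 0.0089, -0.1314], [0.1314, 0.0054, -0.9913]], 't': [-0.0318, 0.5482, 1.6246]}
side {'camera_matrix': [[433.6095, 0.0, 315.9721], [0.0, 433.6095, 238.4046], [0.0, 0.0, 1.0]], 'R': [[0.9975, -0.0706, -0.0091], [-0.0604, -0.7714, -0.6335], [0.0377, 0.6325, -0.7737]], 't': [-0.5641, 0.0284, 1.1464]}
wrist {'camera_matrix': [[371.6483, 0.0, 319.6689], [0.0, 371.6483, 244.803], [0.0, 0.0, 1.0]], 'mount': [[-0.0013, 0.9493, 0.3144, -0.0813], [-0.0004, -0.3144, 0.9493, -0.1564], [1.0, 0.0011, 0.0007, -0.0005], [0.0, 0.0, 0.0, 1.0]]}
```

View pics/top0.png

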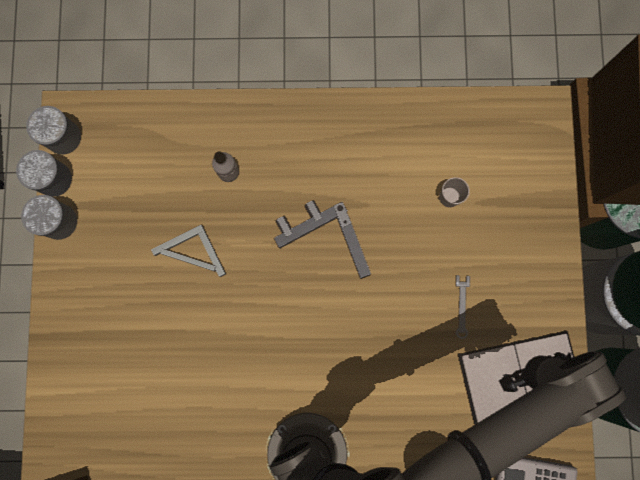

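View pics/side0.png

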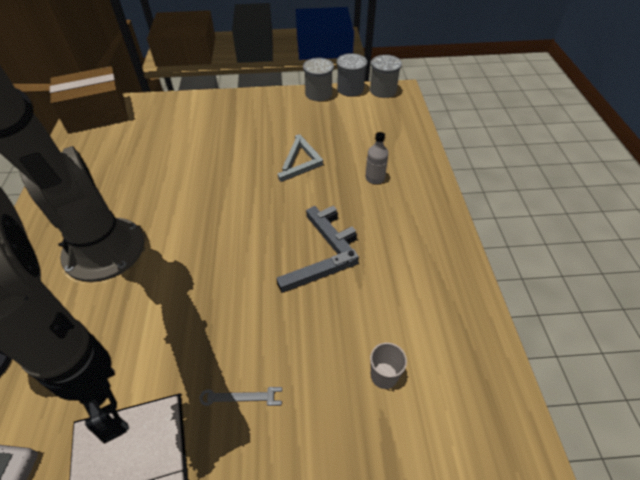

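The top view shows the square's triangle (150–225, 225–275), rail with clamps (275–340, 205–245), leg to (365,277), bottle (225,165), cup (453,190), and wrench (462,305). Next I'll enlarge the two areas that matter.

```bash
python3 - <<'E'
import cv2
im=cv2.imread("pics/top0.png")
cv2.imwrite("pics/cs.png",cv2.resize(im[215:285,140:235],None,fx=8,fy=8,interpolation=cv2.INTER_CUBIC))
cv2.imwrite("pics/cr.png",cv2.resize(im[195:285,265:380],None,fx=6.5,fy=6.5,interpolation=cv2.INTER_CUBIC))
E
```

```text
(no output)
```

View pics/cs.png

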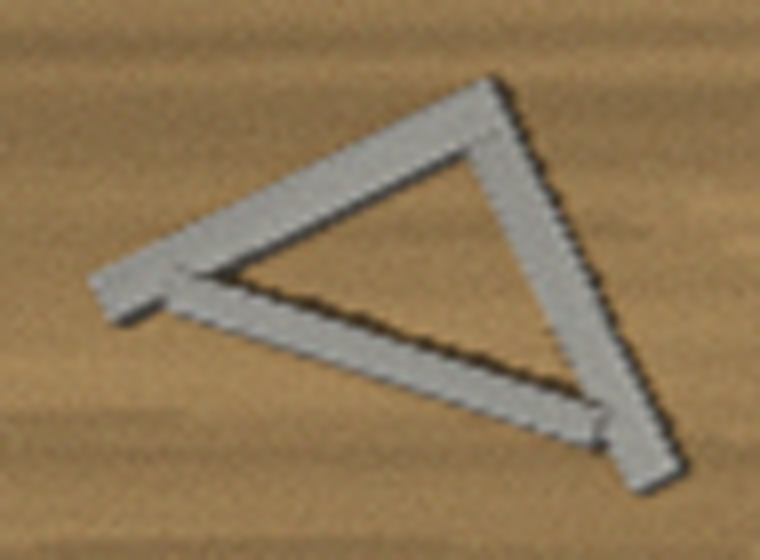

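View pics/cr.png

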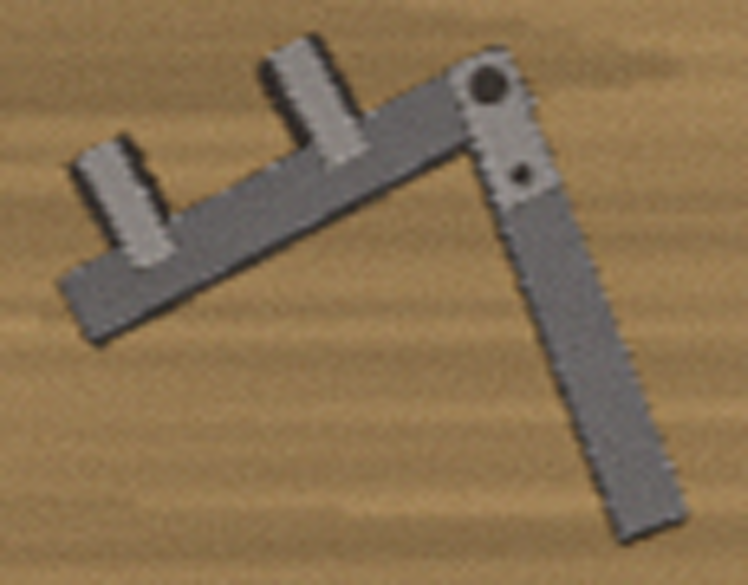

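```bash
cat > h.py <<'E'
import numpy as np
from scipy.spatial.transform import Rotation as Ro
K=np.array([[620.6005,0,318.9587],[0,620.6005,242.6311],[0,0,1]])
from workcell import viewer
def back(d,px,z):
    K,R,t=[np.array(d[k]) for k in("camera_matrix","R","t")]
    C=-R.T@t; r=R.T@np.linalg.inv(K)@np.array([px[0],px[1],1]); return C+r*(z-C[2])/r[2]
def ft(mod,obs): # 2d rigid fit
    mod=np.array(mod,float);obs=np.array(obs,float)
    a=mod-mod.mean(0);b=obs-obs.mean(0)
    th=np.arctan2((a[:,0]*b[:,1]-a[:,1]*b[:,0]).sum(),(a*b).sum())
    c,s=np.cos(th),np.sin(th);R=np.array([[c,-s],[s,c]])
    t=obs.mean(0)-R@mod.mean(0); return th,t,(mod@R.T+t-obs)
E
python3 - <<'E'
from h import *
d=viewer.snapshot("top")
R=np.array(d["R"]);print("cam",-R.T@d["t"])
q=lambda p,f,o:(( p[0]+.5)/f-.5+o[0],(p[1]+.5)/f-.5+o[1])
sq=[(490,78),(92,283),(118,322),(684,465),(638,492),(470,152)]
P=[back(d,q(p,8,(140,215)),.022)[:2] for p in sq]
m=np.array([(0,0),(150,0),(150,18),(0,150),(18,150),(18,18)])/1e3-.072
th,t,res=ft(m,P);print("square",np.degrees(th),t,"res mm\n",res*1e3)
# rail: top z=.03
ra=[(58,285),(95,338),(468,150),(450,72)]
P=np.array([back(d,q(p,6.5,(265,195)),.03)[:2] for p in ra]);print(P)
m=np.array([(180,-30),(180,0)])/1e3
v=P[1]-P[2];print("rail ang",np.degrees(np.arctan2(v[1],v[0])),np.linalg.norm(v))
v=P[0]-P[3];print("rail ang outer",np.degrees(np.arctan2(v[1],v[0])))
le=[(512,205),(622,537),(686,512),(562,190)]
P=np.array([back(d,q(p,6.5,(265,195)),.03)[:2] for p in le]);print(P)
for a,b in((0,1),(3,2)):
  v=P[b]-P[a];print("leg ang",np.degrees(np.arctan2(v[1],v[0])))
b=back(d,q((488,85),6.5,(265,195)),.041);print("bolt",b)
for z,n,p in((0,"bottle base",(229,176)),(0,"cup",(455,197))): print(n,back(d,p,z))
E
```

```text
cam [ 0.32966677 -0.04545345  1.68229967]
square 116.95055392768124 [0.50634359 0.3147329 ] res mm
 [[ 0.38590353 -0.49326871]
 [ 1.23795201 -0.05359969]
 [-1.48625608  0.93179148]
 [-1.2049936  -1.07278727]
 [-0.42061896 -0.35937199]
 [ 1.48801311  1.04723618]]
[[ 0.56122717  0.08570694]
 [ 0.53898741  0.07038379]
 [ 0.61631085 -0.08456959]
 [ 0.64931772 -0.07746441]]
rail ang 116.51969950466383 0.17317466590042507
rail ang outer 118.36306961965222
[[ 0.59302173 -0.10253302]
 [ 0.45482978 -0.14579559]
 [ 0.46487462 -0.1722144 ]
 [ 0.59912969 -0.12334654]]
leg ang -162.616674596642
leg ang -159.99886644176001
bolt [ 0.64157853 -0.09289789  0.041     ]
bottle base [0.74155223 0.21197955 0.        ]
cup [ 0.67626358 -0.41243516  0.        ]
```

```bash
python3 - <<'E'
from h import *
from workcell import status
s=status.observe();R=Ro.from_quat(s["tool_rot"]).as_matrix();print(np.round(R,3));print("z ang",np.degrees(np.arctan2(R[1,2],R[0,2])))
print(.5063-s["eef_pos"][0],.3147-s["eef_pos"][1])
E
```

```text
[[-0.91  -0.001  0.415]
 [-0.415  0.001 -0.91 ]
 [ 0.    -1.    -0.001]]
z ang -65.48174705358619
0.27827836145597884 0.8147065432087522
```

```bash
python3 -m inch '[{"tx":0.12,"ty":0.2,"rz":0.4,"grip":60},{"tx":0.12,"ty":0.2,"rz":0.4},{"tx":0.12,"ty":0.2,"rz":0.4},{"tx":0.12,"ty":0.2,"rz":0.4},{"tx":0.12,"ty":0.2,"rz":0.4},{"tx":0.12,"ty":0.2,"rz":0.4},{"tx":0.12,"ty":0.2,"rz":0.4},{"tx":0.12,"ty":0.2,"rz":0.4},{"tx":0.12,"ty":0.2,"rz":0.4},{"tx":0.12,"ty":0.2,"rz":0.4}]'; python3 - <<'E'
from workcell import status, viewer
import cv2
print(status.observe()["eef_pos"].tolist(),status.observe()["tool_rot"].tolist())
d=viewer.snapshot("wrist"); cv2.imwrite("pics/w1.png",d["image"][:,:,::-1])
E
```

```text
[0.22802163854402113, -0.5000065432087523, 0.21672620860408984] [-0.1502756388115024, 0.6914727671728093, -0.6904925387301207, 0.15000899505098103]invalid input
```

View pics/w1.png

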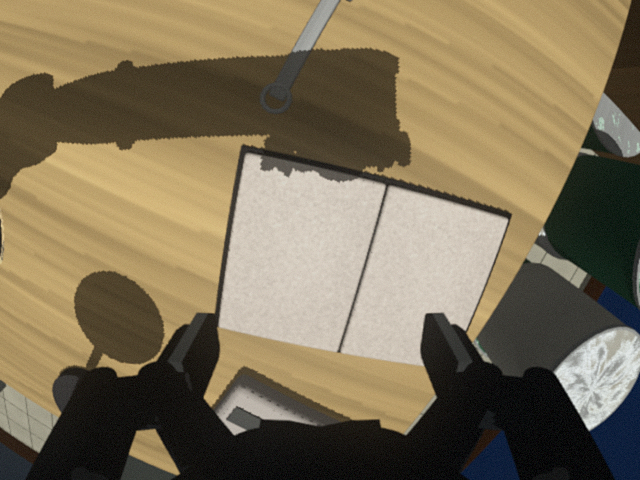

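The wrist view shows the book below at the start pose. The call was refused, so I'll give every key in each row.

```bash
python3 -m inch '[{"tx":0.12,"ty":0.2,"tz":0,"rx":0,"ry":0,"rz":0.4,"grip":60},{"tx":0.12,"ty":0.2,"tz":0,"rx":0,"ry":0,"rz":0.4,"grip":60},{"tx":0.12,"ty":0.2,"tz":0,"rx":0,"ry":0,"rz":0.4,"grip":60},{"tx":0.12,"ty":0.2,"tz":0,"rx":0,"ry":0,"rz":0.4,"grip":60},{"tx":0.12,"ty":0.2,"tz":0,"rx":0,"ry":0,"rz":0.4,"grip":60},{"tx":0.12,"ty":0.2,"tz":0,"rx":0,"ry":0,"rz":0.4,"grip":60},{"tx":0.12,"ty":0.2,"tz":0,"rx":0,"ry":0,"rz":0.4,"grip":60},{"tx":0.12,"ty":0.2,"tz":0,"rx":0,"ry":0,"rz":0.4,"grip":60},{"tx":0.12,"ty":0.2,"tz":0,"rx":0,"ry":0,"rz":0.4,"grip":60},{"tx":0.12,"ty":0.2,"tz":0,"rx":0,"ry":0,"rz":0.4,"grip":60}]'; python3 - <<'E'
from workcell import status, viewer
import cv2,numpy as np
s=status.observe();print(s)
d=viewer.snapshot("wrist"); cv2.imwrite("pics/w2.png",d["image"][:,:,::-1])
np.savez("w2.npz",p=s["eef_pos"],q=s["tool_rot"])
E
```

```text
clock: 1.25
eef_pos: [0.4688, -0.0989, 0.2176]
tool_rot: [0.291, -0.644, 0.645, -0.291]
wrist_force: [0.5, -0.2, -0.8]
grip_width: 0.06
{'clock': 1.25, 'joint_positions': array([ 0.50461561,  0.18770406, -0.38798157,  1.68400024,  0.07414233,
        1.28367636, -0.62090118]), 'qd': array([-0.66831557,  0.32298227, -0.39291775, -0.33870224,  0.18729939,
        0.05744208, -0.67343062]), 'tau': array([  2.05213442, -32.62722373,  -1.64640192, -21.57556772,
        -0.29917398,   0.21301523,   0.55607334]), 'eef_pos': array([ 0.46883233, -0.09888023,  0.21758997]), 'tool_rot': array([ 0.29083236, -0.64423207,  0.64472964, -0.29104169]), 'wrist_force': array([ 0.48719534, -0.166448  , -0.82974662]), 'moment': array([-0.02169917, -0.07145126,  0.0216679 ]), 'grip_width': 0.06003660152157415}
```

View pics/w2.png

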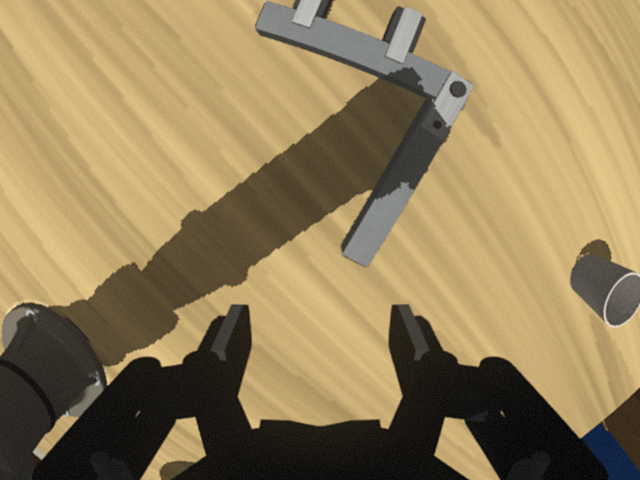

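The wrist view shows the rail (258–470, 5–100), leg end near (343–370, 245–265), and cup at right. I'll enlarge the corner to refine its position.

```bash
python3 - <<'E'
import cv2
im=cv2.imread("pics/w2.png")
cv2.imwrite("pics/w2a.png",cv2.resize(im[0:120,240:480],None,fx=3.3,fy=3.3,interpolation=cv2.INTER_CUBIC))
cv2.imwrite("pics/w2b.png",cv2.resize(im[80:280,320:490],None,fx=3,fy=3,interpolation=cv2.INTER_CUBIC))
E
```

```text
(no output)
```

View pics/w2a.png

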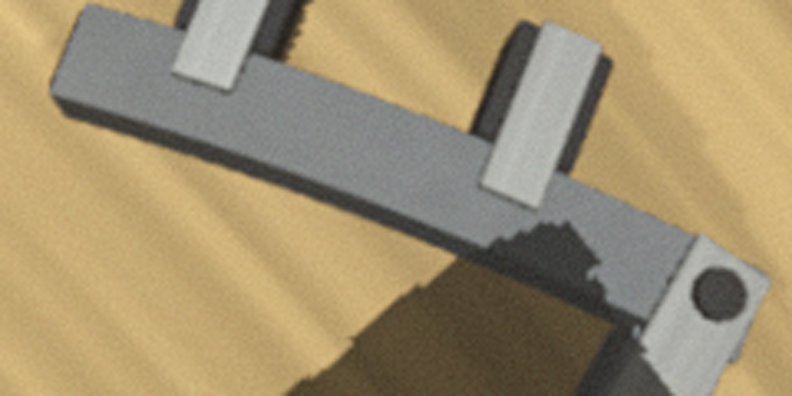

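View pics/w2b.png

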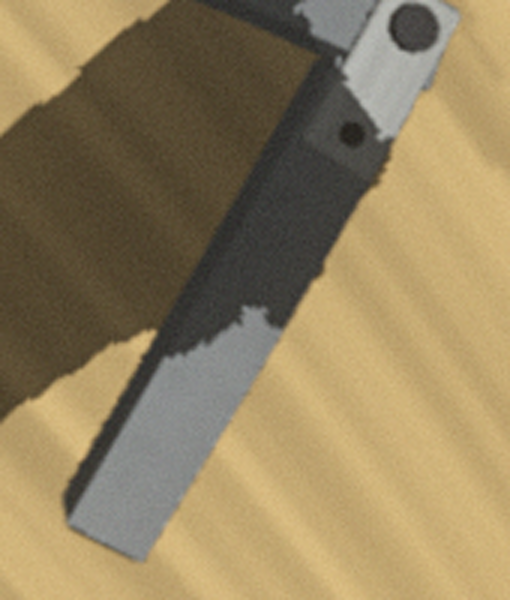

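```bash
cat >> h.py <<'E'
MW=np.array([[-0.0013,0.9493,0.3144,-0.0813],[-0.0004,-0.3144,0.9493,-0.1564],[1.0,0.0011,0.0007,-0.0005],[0,0,0,1.]])
def wback(px,z,p,q,mount=MW):
    u=(np.array(px)-[319.6689,244.803])/371.6483; r=np.hypot(*u); 
    d=np.r_[np.sin(r)*u/r,np.cos(r)]
    R=Ro.from_quat(q).as_matrix(); C=R@mount[:3,3]+p; v=R@mount[:3,:3]@d
    return C+v*(z-C[2])/v[2]
E
python3 - <<'E'
from h import *
f=np.load("w2.npz");p,q=f["p"],f["q"]
R=Ro.from_quat(q).as_matrix();print("z ang",np.degrees(np.arctan2(R[1,2],R[0,2])))
A=lambda x,y:((x+.5)/3.3-.5+240,(y+.5)/3.3-.5)
B=lambda x,y:((x+.5)/3-.5+320,(y+.5)/3-.5+80)
W=lambda px,z:wback(px,z,p,q)[:2]
e=W(A(53,92),.03);o=W(A(87,5),.03);c=W(A(645,318),.03);m=W(A(465,248),.03);b=W(A(720,293),.041)
ang=lambda v:np.degrees(np.arctan2(v[1],v[0]))
print("end",e,"outer",o,np.linalg.norm(e-o),"near",c,"mid",m,"bolt",b, "eb",W(A(68,117),0))
print("ang",ang(e-c),ang(e-m),ang(e-o)-90+180)
l=W(B(70,522),.03);lo=W(B(138,560),.03);lm=W(B(158,365),.03)
print("leg",l,lo,np.linalg.norm(l-lo),ang(l-lm),ang(l-lo),ang(lo-W(B(382,165),.03)))
E
```

```text
z ang -41.408453951893456
end [0.54145401 0.07239484] outer [0.56578307 0.08610933] 0.027928302860424234 near [ 0.62458455 -0.0846505 ] mid [ 0.59641427 -0.03752651] bolt [ 0.64400247 -0.09090709] eb [0.5410225  0.07249671]
ang 117.89410437058153 116.56487705341225 -60.589683114693685
leg [ 0.45834059 -0.14536075] [ 0.46673096 -0.17073602] 0.026726437942457847 -158.50453374502717 108.29654915687439 -160.71735402302227
```

```bash
python3 -m inch '[{"tx":0.02,"ty":0.21,"tz":0,"rx":0,"ry":0,"rz":0,"grip":60},{"tx":0.02,"ty":0.21,"tz":0,"rx":0,"ry":0,"rz":0,"grip":60},{"tx":0.02,"ty":0.21,"tz":0,"rx":0,"ry":0,"rz":0,"grip":60},{"tx":0.02,"ty":0.21,"tz":0,"rx":0,"ry":0,"rz":0,"grip":60},{"tx":0.02,"ty":0.21,"tz":0,"rx":0,"ry":0,"rz":0,"grip":60},{"tx":0.02,"ty":0.21,"tz":0,"rx":0,"ry":0,"rz":0,"grip":60},{"tx":0.02,"ty":0.21,"tz":0,"rx":0,"ry":0,"rz":0,"grip":60},{"tx":0.02,"ty":0.21,"tz":0,"rx":0,"ry":0,"rz":0,"grip":60},{"tx":0.02,"ty":0.21,"tz":0,"rx":0,"ry":0,"rz":0,"grip":60},{"tx":0,"ty":0,"tz":0,"rx":0,"ry":0,"rz":0,"grip":60}]'; python3 - <<'E'
from workcell import status, viewer
import cv2,numpy as np
s=status.observe();print(s["eef_pos"])
d=viewer.snapshot("wrist"); cv2.imwrite("pics/w3.png",d["image"][:,:,::-1])
np.savez("w3.npz",p=s["eef_pos"],q=s["tool_rot"])
E
```

```text
clock: 2.3
eef_pos: [0.5014, 0.2857, 0.217]
tool_rot: [-0.294, 0.646, -0.641, 0.294]
wrist_force: [-1.2, -0.5, 0.5]
grip_width: 0.0597
[0.5014054  0.28570041 0.21702596]
```

View pics/w3.png

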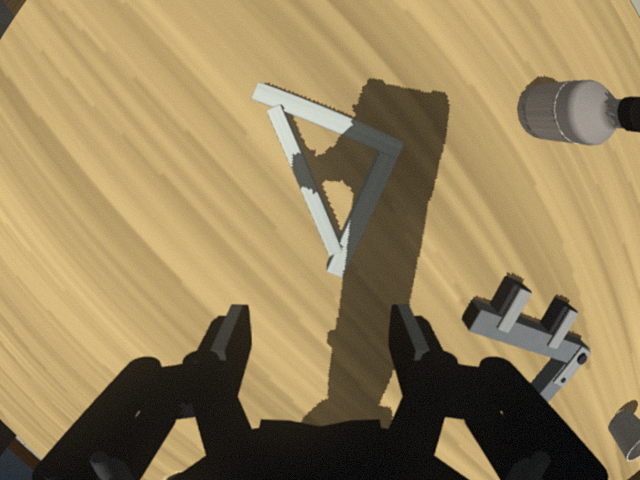

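The wrist view shows the square in view: outer ends near (255,92) and (335,275), outer corner near (402,145), with the bar crossing partly in shadow.

```bash
python3 - <<'E'
import cv2
im=cv2.imread("pics/w3.png")
cv2.imwrite("pics/w3a.png",cv2.resize(im[75:280,240:415],None,fx=2.9,fy=2.9,interpolation=cv2.INTER_CUBIC))
E
```

```text
(no output)
```

View pics/w3a.png

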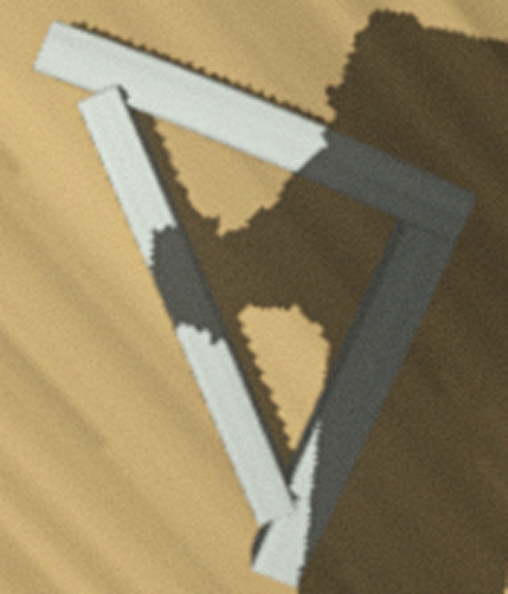

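```bash
python3 - <<'E'
from h import *
f=np.load("w3.npz");p,q=f["p"],f["q"]
A=lambda x,y:((x+.5)/2.9-.5+240,(y+.5)/2.9-.5+75)
sq=[(475,193),(55,22),(35,67),(300,585),(252,568),(400,218)]
P=[wback(A(*a),.022,p,q)[:2] for a in sq]
m=np.array([(0,0),(150,0),(150,18),(0,150),(18,150),(18,18)])/1e3-.072
th,t,res=ft(m,P);print(np.degrees(th),t,"\n",np.round(res*1e3,1))
b=[wback(A(*a),.03,p,q)[:2] for a in[(80,102),(122,88),(258,522),(297,505)]]
print("bar mid",np.mean(b,0)); v=b[0]-b[2];print(np.degrees(np.arctan2(v[1],v[0])))
R=Ro.from_quat(q).as_matrix();print("z ang",np.degrees(np.arctan2(R[1,2],R[0,2])),R[2])
E
```

```text
116.89693027420815 [0.50988836 0.31830569] 
 [[ 1.  -0.4]
 [ 0.   2.1]
 [-1.4  0.7]
 [-0.9 -0.2]
 [-0.3 -0.2]
 [ 1.6 -1.8]]
bar mid [0.51040765 0.31806121]
71.28232044832986
z ang -40.86103641930393 [-0.00326831 -0.99997559 -0.00617601]
```

```bash
python3 -m inch '[{"tx":0.01,"ty":0.04,"tz":-0.1,"rx":0,"ry":0,"rz":0.95,"grip":60},{"tx":0.01,"ty":0.04,"tz":-0.1,"rx":0,"ry":0,"rz":0.95,"grip":60},{"tx":0.01,"ty":0.04,"tz":-0.1,"rx":0,"ry":0,"rz":0.95,"grip":60},{"tx":0.01,"ty":0.03,"tz":-0.1,"rx":0,"ry":0,"rz":0.95,"grip":60},{"tx":0,"ty":0,"tz":-0.15,"rx":0,"ry":0,"rz":0,"grip":60},{"tx":0,"ty":0,"tz":0,"rx":0,"ry":0,"rz":0,"grip":60},{"tx":0,"ty":0,"tz":0,"rx":0,"ry":0,"rz":0,"grip":60}]'; python3 - <<'E'
from workcell import status, viewer
from h import *
import cv2,numpy as np
s=status.observe();p,q=s["eef_pos"],s["tool_rot"]
R=Ro.from_quat(q).as_matrix();print(p,"z ang",np.degrees(np.arctan2(R[1,2],R[0,2])),R[2])
d=viewer.snapshot("wrist"); cv2.imwrite("pics/w4.png",d["image"][:,:,::-1])
np.savez("w4.npz",p=p,q=q)
E
```

```text
clock: 3.05
eef_pos: [0.5126, 0.3058, 0.1073]
tool_rot: [0.412, -0.575, 0.575, -0.411]
wrist_force: [0.1, -0.2, 0.7]
grip_width: 0.0602
[0.51261221 0.30575511 0.1073288 ] z ang -18.80390569453794 [ 1.81677953e-03 -9.99998345e-01 -9.59552415e-05]
```

View pics/w4.png

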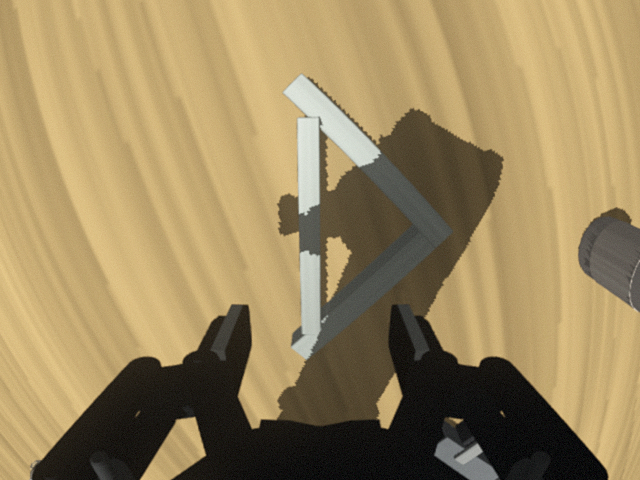

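The wrist view shows the bar nearly vertical, from (309,118) to (311,334), just left of the jaw centre line.

```bash
python3 - <<'E'
from h import *
f=np.load("w4.npz");p,q=f["p"],f["q"]
P=[wback(a,z,p,q) for a,z in[((298,118),.03),((320,118),.03),((301,333),.03),((321,335),.03),((452,232),.022)]]
mid=np.mean(P[:4],0);v=(P[0]+P[1]-P[2]-P[3])[:2];print(mid,np.degrees(np.arctan2(v[1],v[0])),np.linalg.norm(v)/2,P[4])
v=P[4]-mid;print(np.degrees(np.arctan2(v[1],v[0])),np.linalg.norm(v[:2]));print(mid-p)
E
```

```text
[0.50949963 0.31777604 0.03      ] 71.34913331478987 0.1516229564295693 [0.6043872 0.2858595 0.022    ]
-18.590967174985543 0.1001115267184597
[-0.00311258  0.01202094 -0.0773288 ]
```

```bash
python3 -m inch '[{"tx":-0.015,"ty":0.06,"tz":0,"rx":0,"ry":0,"rz":0,"grip":55},{"tx":0,"ty":0,"tz":-0.1,"rx":0,"ry":0,"rz":0,"grip":55},{"tx":0,"ty":0,"tz":-0.1,"rx":0,"ry":0,"rz":0,"grip":55},{"tx":0,"ty":0,"tz":-0.1,"rx":0,"ry":0,"rz":0,"grip":55},{"tx":0,"ty":0,"tz":-0.08,"rx":0,"ry":0,"rz":0,"grip":55},{"tx":0,"ty":0,"tz":0,"rx":0,"ry":0,"rz":0,"grip":55},{"tx":0,"ty":0,"tz":0,"rx":0,"ry":0,"rz":0,"grip":55}]'
```

```text
clock: 3.8
eef_pos: [0.5095, 0.3204, 0.0322]
tool_rot: [-0.412, 0.575, -0.574, 0.413]
wrist_force: [-0.5, -0.0, 0.5]
grip_width: 0.0551
```

```bash
python3 -m inch '[{"tx":0,"ty":-0.01,"tz":-0.03,"rx":0,"ry":0,"rz":0,"grip":30},{"tx":0,"ty":0,"tz":0,"rx":0,"ry":0,"rz":0,"grip":20},{"tx":0,"ty":0,"tz":0,"rx":0,"ry":0,"rz":0,"grip":5},{"tx":0,"ty":0,"tz":0,"rx":0,"ry":0,"rz":0,"grip":5},{"tx":0,"ty":0,"tz":0,"rx":0,"ry":0,"rz":0,"grip":5},{"tx":0,"ty":0,"tz":0,"rx":0,"ry":0,"rz":0,"grip":5},{"tx":0,"ty":0,"tz":0,"rx":0,"ry":0,"rz":0,"grip":5}]' 80
```

```text
clock: 4.5
eef_pos: [0.5092, 0.3176, 0.0255]
tool_rot: [-0.412, 0.575, -0.575, 0.412]
wrist_force: [-0.5, -0.1, -0.0]
grip_width: 0.0049
```

The opening reads 4.9 mm, less than the 14 mm bar, so I need to look.

```bash
python3 - <<'E'
from workcell import status, viewer
import cv2
d=viewer.snapshot("wrist"); cv2.imwrite("pics/w5.png",d["image"][:,:,::-1])
d=viewer.snapshot("side"); cv2.imwrite("pics/s5.png",cv2.resize(d["image"][90:220,200:420,::-1],None,fx=3.5,fy=3.5,interpolation=cv2.INTER_CUBIC))
print(status.observe())
E
```

```text
{'clock': 4.6, 'joint_positions': array([-0.18744655,  0.65920064, -0.59394299,  1.59147915,  0.41417534,
        1.01947267, -1.23018734]), 'qd': array([ 0.00120988, -0.00042746,  0.00011882,  0.00231088,  0.00076673,
        0.00033841,  0.00094867]), 'tau': array([ 5.47636719e-04, -4.52103496e+01, -8.10106516e+00, -1.85953617e+01,
        1.03514025e-02,  1.60065309e-03,  3.34143433e-07]), 'eef_pos': array([0.50920328, 0.31756761, 0.02541578]), 'tool_rot': array([ 0.4122087 , -0.5745158 ,  0.57454632, -0.41220395]), 'wrist_force': array([-0.01417267,  0.53682826,  0.77323589]), 'moment': array([-0.0257025 , -0.03612659, -0.0411601 ]), 'grip_width': 0.004927228104104176}
```

View pics/w5.png

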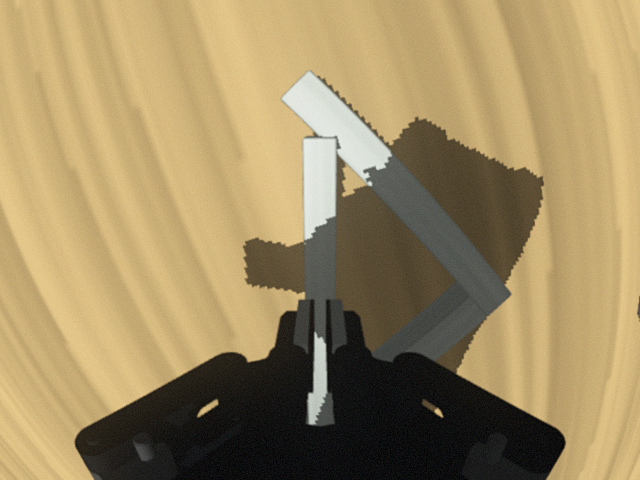

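View pics/s5.png

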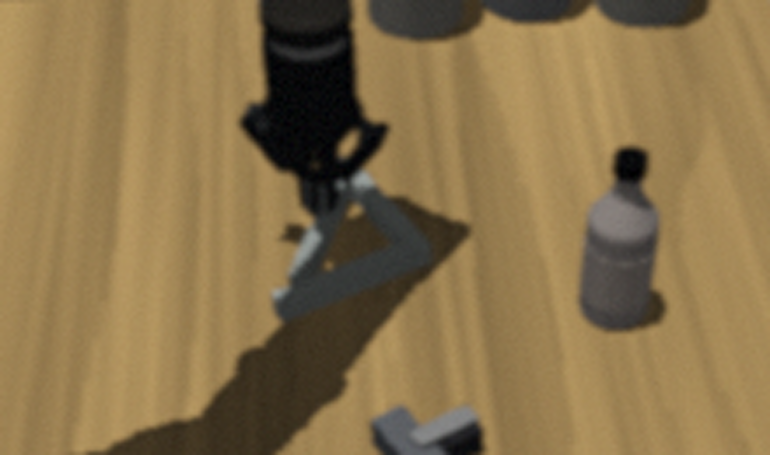

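```bash
python3 - <<'E'
import cv2
im=cv2.imread("pics/w5.png")
im=cv2.convertScaleAbs(im[260:440,250:390],alpha=2.2,beta=20)
cv2.imwrite("pics/w5a.png",cv2.resize(im,None,fx=3.3,fy=3.3,interpolation=cv2.INTER_CUBIC))
E
```

```text
(no output)
```

View pics/w5a.png

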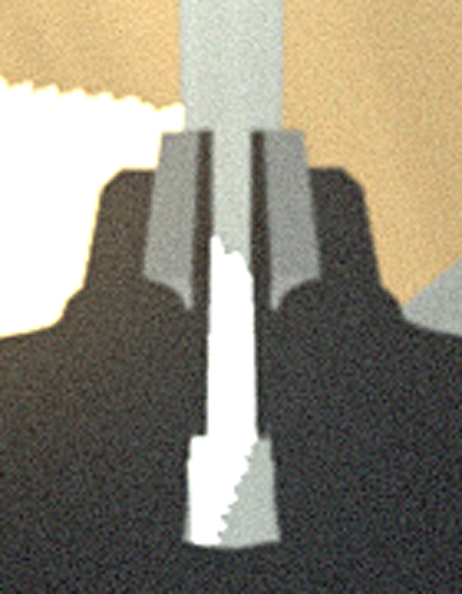

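```bash
python3 - <<'E'
from h import *
Mi=np.linalg.inv(MW)
def pr(X):
    c=Mi[:3,:3]@X+Mi[:3,3];r=np.hypot(*c[:2]);a=np.arctan2(r,c[2]);return np.array([319.67,244.8])+371.65*a*c[:2]/r
for n,X in dict(tcp=(0,0,0),tip=(0,.019,0),tipL=(.011,.019,-.0025),tipR=(.011,.019,.0025),tipb=(-.011,.019,.0025),up=(0.011,-.02,0.0025)).items(): print(n,pr(np.array(X)))
f=np.load("w4.npz")
# where in the current image are bar ends at z=.03
from workcell import status
s=status.observe();print(wback((320,138),.03,s["eef_pos"],s["tool_rot"]),wback((320,410),.03,s["eef_pos"],s["tool_rot"]))
for z in (.0,.03,.05):print(z,[np.round(wback(a,z,s["eef_pos"],s["tool_rot"]),4) for a in((304,138),(336,138),(305,285),(335,285))])
E
```

```text
tcp [320.40553403 304.09990919]
tip [320.3275857 287.2474778]
tipL [315.57783125 305.9619458 ]
tipR [324.99529184 305.96927971]
tipb [325.28867358 267.61336349]
up [326.15922309 347.03078995]
[0.53337327 0.39001583 0.03      ] [0.48853973 0.25673259 0.03      ]
0.0 [array([0.5258, 0.3916, 0.    ]), array([0.5404, 0.3866, 0.    ]), array([0.5009, 0.3186, 0.    ]), array([0.5162, 0.3135, 0.    ])]
0.03 [array([0.5273, 0.3921, 0.03  ]), array([0.5395, 0.388 , 0.03  ]), array([0.5065, 0.3312, 0.03  ]), array([0.5192, 0.3269, 0.03  ])]
0.05 [array([0.5283, 0.3924, 0.05  ]), array([0.5389, 0.3889, 0.05  ]), array([0.5102, 0.3396, 0.05  ]), array([0.5213, 0.3358, 0.05  ])]
```

```bash
python3 - <<'E'
from h import *
from workcell import status
import cv2
s=status.observe();p=s["eef_pos"];Rt=Ro.from_quat(s["tool_rot"]).as_matrix()
for n in("side","top"):
  d=viewer.snapshot(n);K,R,t=[np.array(d[k]) for k in("camera_matrix","R","t")]
  im=d["image"][:,:,::-1].copy()
  f=6; 
  def pr(X): c=K@(R@X+t);return c[:2]/c[2]
  c0=pr(p).round().astype(int);x0,y0=c0[0]-50,c0[1]-45
  cr=cv2.convertScaleAbs(cv2.resize(im[y0:y0+90,x0:x0+100],None,fx=f,fy=f,interpolation=cv2.INTER_CUBIC),alpha=1.8,beta=15)
  for y,col in((-.054,(0,255,255)),(0,(0,0,255)),(.019,(0,255,0))):
    u=(pr(p+Rt@[0,y,0])-[x0,y0]+.5)*f;cv2.circle(cr,tuple(int(v) for v in u),4,col,-1);print(n,y,u)
  cv2.imwrite(f"pics/{n}6.png",cr)
E
```

```text
side -0.054 [294.66897973 186.06441564]
side 0 [300.52640845 270.56235443]
side 0.019 [302.50186414 299.05983033]
top -0.054 [278.28271377 257.39216624]
top 0 [305.27482573 270.57499136]
top 0.019 [314.36462567 275.01440845]
```

View pics/side6.png

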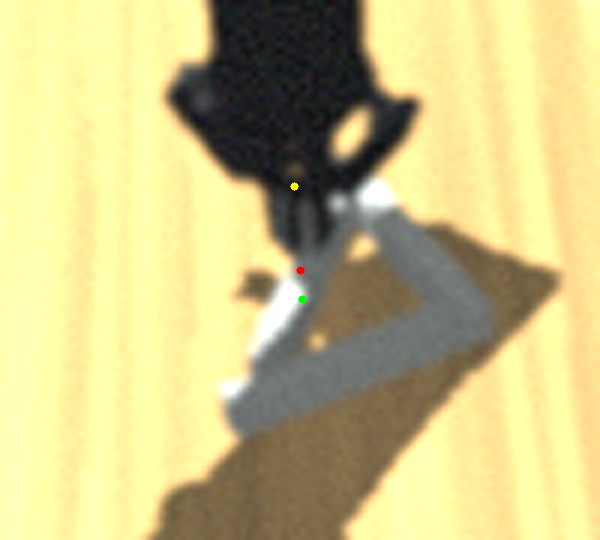

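View pics/top6.png

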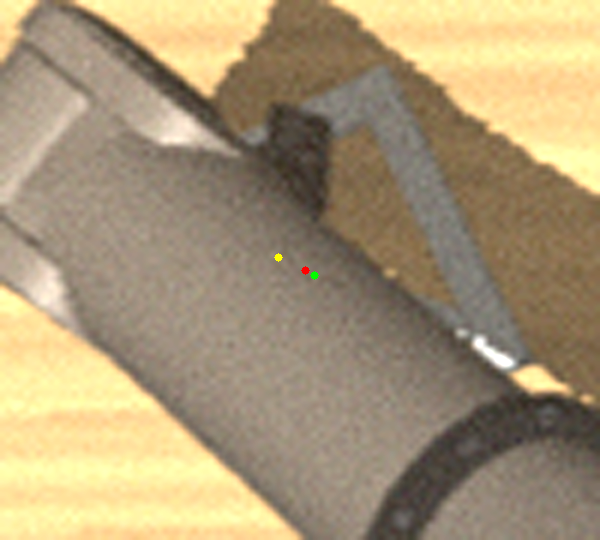

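The wrist and side views agree: the fingertips end about 13 mm above the reported TCP, not 19 mm below it. They closed above the bar without touching anything. I'll reopen and lower in small steps while watching the force.

```bash
python3 -m inch '[{"tx":0,"ty":0,"tz":0,"rx":0,"ry":0,"rz":0,"grip":50},{"tx":0,"ty":0,"tz":0,"rx":0,"ry":0,"rz":0,"grip":50},{"tx":0,"ty":0,"tz":0,"rx":0,"ry":0,"rz":0,"grip":50},{"tx":0,"ty":0,"tz":-0.02,"rx":0,"ry":0,"rz":0,"grip":50},{"tx":0,"ty":0,"tz":-0.02,"rx":0,"ry":0,"rz":0,"grip":50}]' 80; python3 -m inch '[{"tx":0,"ty":0,"tz":-0.02,"rx":0,"ry":0,"rz":0,"grip":50},{"tx":0,"ty":0,"tz":-0.02,"rx":0,"ry":0,"rz":0,"grip":50}]'; python3 - <<'E'
from workcell import status, viewer
import cv2
d=viewer.snapshot("wrist"); cv2.imwrite("pics/w7.png",d["image"][:,:,::-1])
d=viewer.snapshot("side"); cv2.imwrite("pics/s7.png",cv2.convertScaleAbs(cv2.resize(d["image"][110:190,250:350,::-1],None,fx=6,fy=6,interpolation=cv2.INTER_CUBIC),alpha=1.8))
s=status.observe();print(s["eef_pos"],s["wrist_force"])
E
```

```text
clock: 5.2
eef_pos: [0.5092, 0.3176, 0.0172]
tool_rot: [0.412, -0.575, 0.575, -0.412]
wrist_force: [0.1, -0.6, -0.0]
grip_width: 0.05
clock: 5.4
eef_pos: [0.509, 0.3174, 0.0088]
tool_rot: [0.412, -0.575, 0.575, -0.412]
wrist_force: [-0.8, 0.6, -0.1]
grip_width: 0.0501
[0.5086459  0.31706643 0.00844154] [ 0.27799387  0.02453797 -0.56603145]
```

View pics/w7.png

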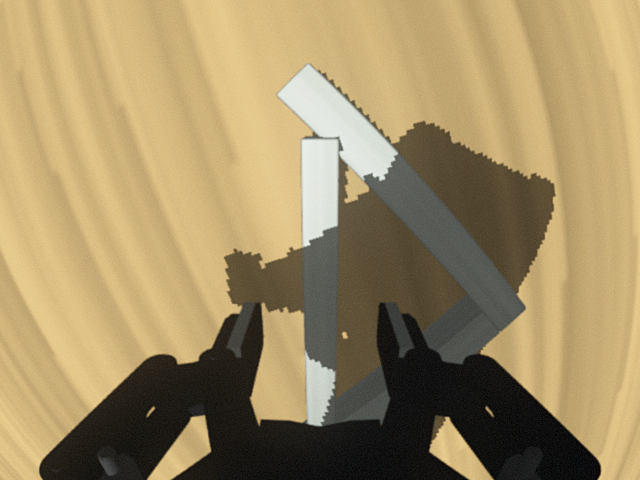

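View pics/s7.png

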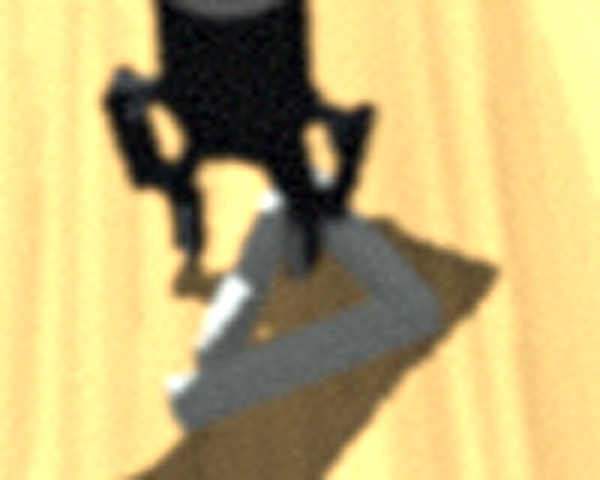

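No contact at reported z 0.008, and the fingers straddle the bar (pads at columns 250 and 390, bar at 320). I'll keep lowering to about -0.005.

```bash
python3 -m inch '[{"tx":0.005,"ty":0.004,"tz":-0.02,"rx":0,"ry":0,"rz":0,"grip":40},{"tx":0,"ty":0,"tz":-0.02,"rx":0,"ry":0,"rz":0,"grip":30},{"tx":0,"ty":0,"tz":0,"rx":0,"ry":0,"rz":0,"grip":30}]'; python3 -m inch '[{"tx":0,"ty":0,"tz":-0.015,"rx":0,"ry":0,"rz":0,"grip":30},{"tx":0,"ty":0,"tz":-0.015,"rx":0,"ry":0,"rz":0,"grip":30},{"tx":0,"ty":0,"tz":0,"rx":0,"ry":0,"rz":0,"grip":30}]'; python3 - <<'E'
from workcell import status, viewer
import cv2
d=viewer.snapshot("wrist"); cv2.imwrite("pics/w8.png",cv2.convertScaleAbs(cv2.resize(d["image"][250:450,180:460,::-1],None,fx=2.8,fy=2.8,interpolation=cv2.INTER_CUBIC),alpha=2))
E
```

```text
clock: 5.8
eef_pos: [0.5098, 0.318, 0.0007]
tool_rot: [0.413, -0.575, 0.575, -0.412]
wrist_force: [-1.2, -0.2, 1.0]
grip_width: 0.03
clock: 6.1
eef_pos: [0.5099, 0.318, -0.0051]
tool_rot: [0.413, -0.575, 0.575, -0.412]
wrist_force: [-0.3, -0.7, 0.4]
grip_width: 0.0298
```

View pics/w8.png

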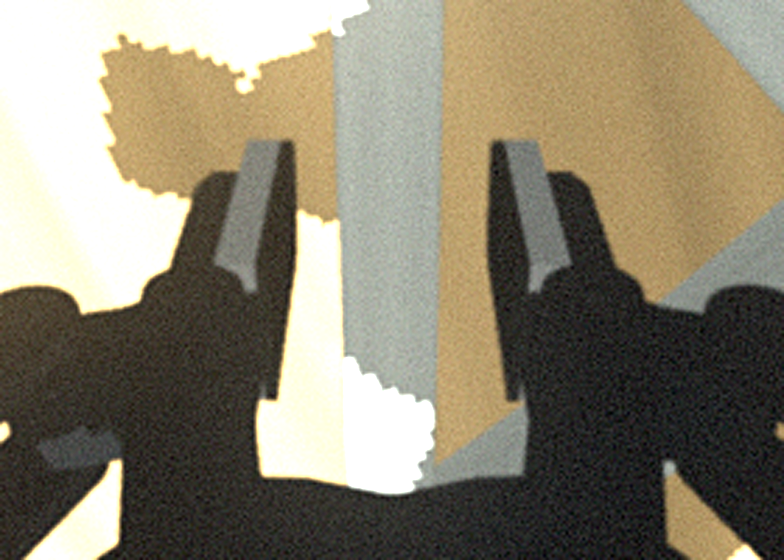

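The bar is centred between the pads (crop columns 295 and 490, bar 335–440). I'll close on it.

```bash
python3 -m inch '[{"tx":0,"ty":0,"tz":0,"rx":0,"ry":0,"rz":0,"grip":5},{"tx":0,"ty":0,"tz":0,"rx":0,"ry":0,"rz":0,"grip":5},{"tx":0,"ty":0,"tz":0,"rx":0,"ry":0,"rz":0,"grip":5},{"tx":0,"ty":0,"tz":0,"rx":0,"ry":0,"rz":0,"grip":5},{"tx":0,"ty":0,"tz":0,"rx":0,"ry":0,"rz":0,"grip":5}]' 80; python3 - <<'E'
from workcell import status, viewer
import cv2
d=viewer.snapshot("wrist"); cv2.imwrite("pics/w9.png",d["image"][:,:,::-1])
print(status.observe()["eef_pos"],status.observe()["wrist_force"])
E
```

```text
clock: 6.65
eef_pos: [0.5102, 0.3187, -0.0042]
tool_rot: [-0.412, 0.575, -0.574, 0.412]
wrist_force: [-0.1, -0.3, 3.1]
grip_width: 0.0122
[ 0.51021412  0.31864533 -0.00424925] [-0.75870839 -0.07066695  3.31101035]
```

View pics/w9.png

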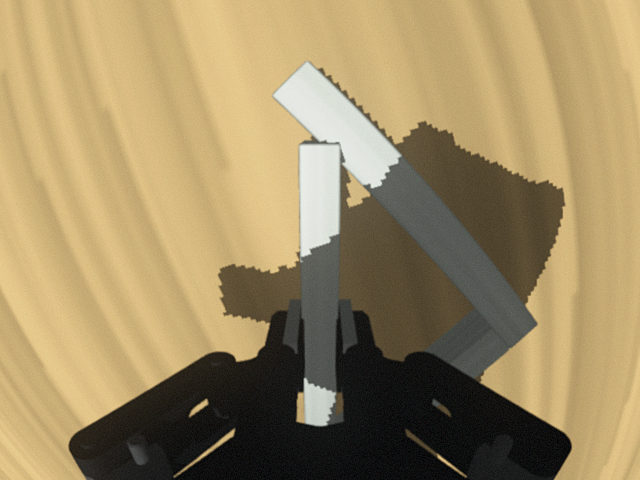

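The bar is held (pads against both sides, opening 12.2 mm). Lifting.

```bash
python3 -m inch '[{"tx":0,"ty":0,"tz":0.05,"rx":0,"ry":0,"rz":0,"grip":5},{"tx":0,"ty":0,"tz":0.1,"rx":0,"ry":0,"rz":0,"grip":5},{"tx":0,"ty":0,"tz":0.1,"rx":0,"ry":0,"rz":0,"grip":5},{"tx":0,"ty":0,"tz":0.1,"rx":0,"ry":0,"rz":0,"grip":5},{"tx":0,"ty":0,"tz":0.1,"rx":0,"ry":0,"rz":0,"grip":5},{"tx":0,"ty":0,"tz":0,"rx":0,"ry":0,"rz":0,"grip":5},{"tx":0,"ty":0,"tz":0,"rx":0,"ry":0,"rz":0,"grip":5}]'; python3 - <<'E'
from workcell import status, viewer
from h import *
import cv2
s=status.observe();p,q=s["eef_pos"],s["tool_rot"]
R=Ro.from_quat(q).as_matrix();print(p,"z ang",np.degrees(np.arctan2(R[1,2],R[0,2])),R[2],s["wrist_force"],s["moment"],s["grip_width"])
d=viewer.snapshot("wrist"); cv2.imwrite("pics/w10.png",d["image"][:,:,::-1])
d=viewer.snapshot("side"); cv2.imwrite("pics/s10.png",d["image"][:,:,::-1])
E
```

```text
clock: 7.4
eef_pos: [0.5099, 0.3177, 0.0847]
tool_rot: [0.413, -0.574, 0.575, -0.412]
wrist_force: [-1.1, -0.4, -4.5]
grip_width: 0.0125
[0.50986421 0.31774586 0.08467906] z ang -18.695570057891675 [ 1.16046693e-03 -9.99999228e-01 -4.44143875e-04] [-1.09732344 -0.40430409 -4.50764088] [ 0.030566   0.1578131 -0.0045311] 0.012514942124104745
```

View pics/w10.png

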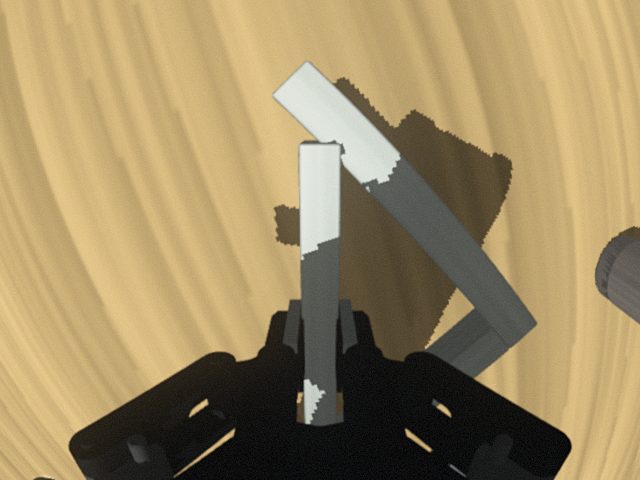

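View pics/s10.png

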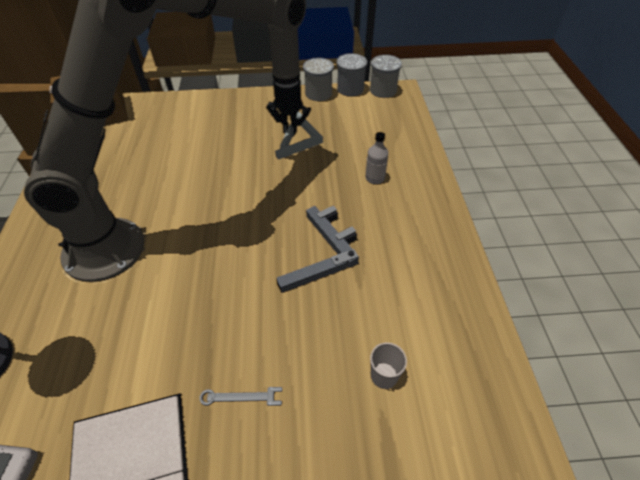

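The square is held level in the air with no slip (the wrist view is the same as before the lift). All bystanders are untouched in the side view.

```bash
python3 - <<'E'
from h import *
from workcell import status
s=status.observe();p,q=s["eef_pos"],s["tool_rot"]
z=p[2]+.0042
P=[wback(a,z+.022,p,q)[:2] for a in[(537,323),(308,62),(274,96)]]
m=np.array([(0,0),(150,0),(150,18)])/1e3-.072
th,t,res=ft(m,P);print(np.degrees(th),t,res*1e3)
b=[wback(a,z+.03,p,q)[:2] for a in[(299.5,143),(340,143)]];print(np.mean(b,0),np.linalg.norm(b[0]-b[1]))
# bar end is 76.5 from the middle along (1,-1) in square frame
u=np.radians(71.5);print("mid from bar end",np.mean(b,0)-.0765*np.array([np.cos(u),np.sin(u)]))
E
```

```text
116.36764768166225 [0.50851312 0.31623781] [[ 0.98942228 -1.71443362]
 [ 0.13836872  1.11034452]
 [-1.127791    0.6040891 ]]
[0.53306599 0.38905044] 0.013150137873742102
mid from bar end [0.50879218 0.31650368]
```

```bash
python3 -m inch '[{"tx":-0.02,"ty":-0.1,"tz":0,"rx":0,"ry":0,"rz":0.1,"grip":5},{"tx":-0.02,"ty":-0.2,"tz":0,"rx":0,"ry":0,"rz":0,"grip":5},{"tx":-0.02,"ty":-0.22,"tz":0,"rx":0,"ry":0,"rz":0,"grip":5},{"tx":-0.02,"ty":-0.22,"tz":0,"rx":0,"ry":0,"rz":0,"grip":5},{"tx":-0.02,"ty":-0.22,"tz":0,"rx":0,"ry":0,"rz":0,"grip":5},{"tx":-0.02,"ty":-0.22,"tz":0,"rx":0,"ry":0,"rz":0,"grip":5},{"tx":-0.015,"ty":-0.22,"tz":0,"rx":0,"ry":0,"rz":0,"grip":5},{"tx":0,"ty":-0.2,"tz":0,"rx":0,"ry":0,"rz":0,"grip":5},{"tx":0,"ty":-0.15,"tz":0,"rx":0,"ry":0,"rz":0,"grip":5},{"tx":0,"ty":0,"tz":0,"rx":0,"ry":0,"rz":0,"grip":5}]'; python3 -m inch '[{"tx":0,"ty":0,"tz":0,"rx":0,"ry":0,"rz":0,"grip":5}]';python3 - <<'E'
from workcell import status, viewer
from h import *
import cv2
s=status.observe();p,q=s["eef_pos"],s["tool_rot"]
R=Ro.from_quat(q).as_matrix();print(p,"z ang",np.degrees(np.arctan2(R[1,2],R[0,2])),R[2],s["wrist_force"],s["moment"],s["grip_width"])
d=viewer.snapshot("wrist"); cv2.imwrite("pics/w11.png",d["image"][:,:,::-1])
np.savez("w11.npz",p=p,q=q)
d=viewer.snapshot("top"); cv2.imwrite("pics/t11.png",cv2.resize(d["image"][180:310,240:430,::-1],None,fx=4,fy=4,interpolation=cv2.INTER_CUBIC))
E
```

```text
clock: 8.5
eef_pos: [0.4815, -0.0394, 0.0837]
tool_rot: [0.414, -0.574, 0.575, -0.41]
wrist_force: [-0.7, -0.2, -4.3]
grip_width: 0.0122
clock: 8.6
eef_pos: [0.482, -0.0326, 0.0843]
tool_rot: [-0.415, 0.574, -0.572, 0.414]
wrist_force: [-0.5, -0.6, -4.3]
grip_width: 0.0122
[ 0.48203995 -0.03263308  0.08426037] z ang -18.248115845154395 [ 3.39271742e-04 -9.99996523e-01 -2.61507173e-03] [-0.51014941 -0.64516833 -4.34332956] [0.14697091 0.11525877 0.03707236] 0.012205520857197756
```

View pics/w11.png

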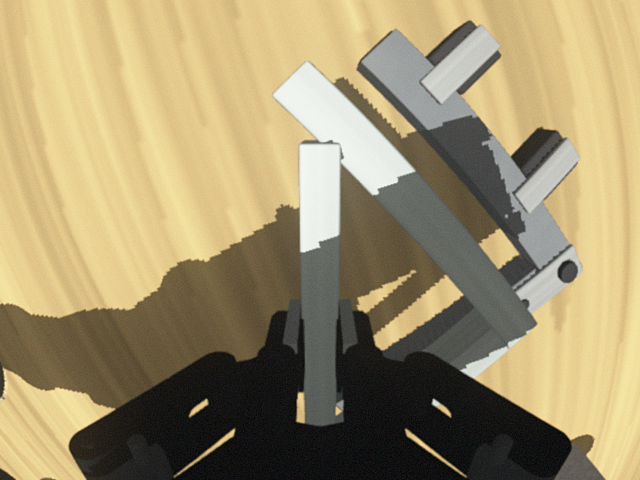

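View pics/t11.png

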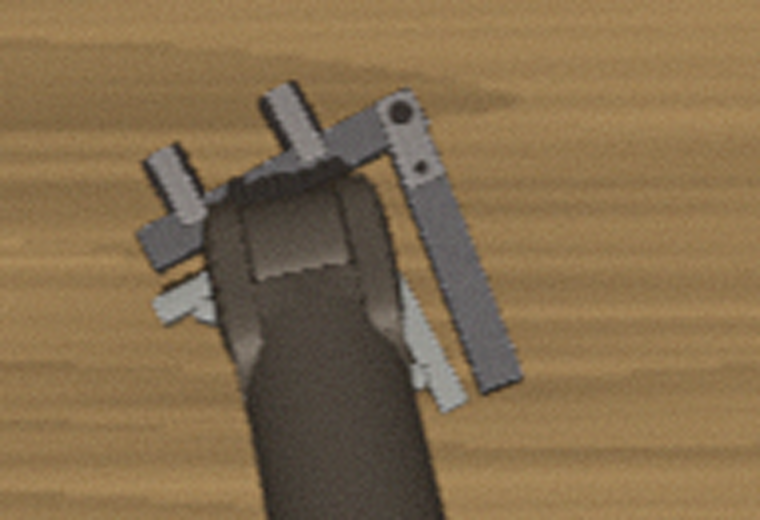

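The square hovers inside the corner, with clear gaps to the rail and the leaning leg in both views. I'll measure the rail again from this wrist image.

```bash
python3 - <<'E'
import cv2
im=cv2.imread("pics/w11.png")
cv2.imwrite("pics/w11a.png",cv2.resize(cv2.convertScaleAbs(im[20:350,340:600],alpha=1.6,beta=10),None,fx=1.8,fy=1.8,interpolation=cv2.INTER_CUBIC)[:600])
E
```

```text
(no output)
```

View pics/w11a.png

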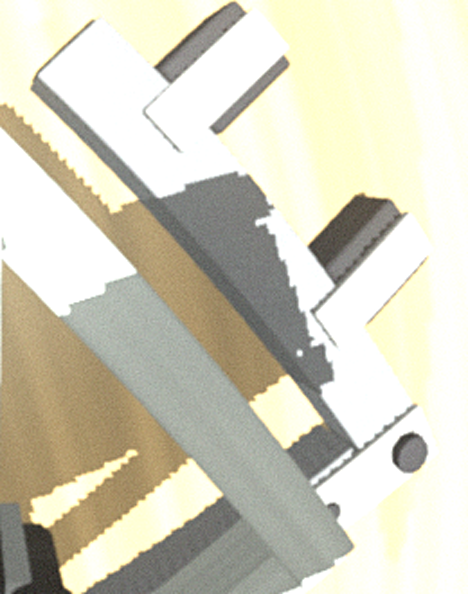

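```bash
python3 - <<'E'
from h import *
f=np.load("w11.npz");p,q=f["p"],f["q"]
A=lambda x,y:((x+.5)/1.8-.5+340,(y+.5)/1.8-.5+20)
W=lambda a,z:wback(a,z,p,q)[:2]
ang=lambda v:np.degrees(np.arctan2(v[1],v[0]))
e,o,n,m=[W(A(*a),.03) for a in((36,75),(97,20),(355,448),(163,198))]
b=W(A(410,453),.041)
print("end",e,"near",n,"bolt",b,ang(e-n),ang(e-m),ang(m-n),np.linalg.norm(e-o))
for z in(p[2]+.0042+.022,):
  c=W(A(353,546),z);x=W((308,62),z);print("sq corner",c,"end",x,ang(x-c),np.linalg.norm(x-c))
for th in(116.5,117,117.5):
  t=np.radians(th);X=np.array([np.cos(t),np.sin(t)]);Y=np.array([-X[1],X[0]])
  c1=e-.18*X; c2=b+.015*(X+Y);print(th,c1,c2,"sq corner in rail frame",(c-(c1+c2)/2)@X*1e3,(c-(c1+c2)/2)@Y*1e3,"end y",(x-e)@Y*1e3)
E
```

```text
end [0.53970578 0.07325843] near [ 0.62282394 -0.08494374] bolt [ 0.64229752 -0.08946345] 117.71707845799402 119.52310025180748 116.89836922090133 0.027323051888444968
sq corner [ 0.57654082 -0.06340862] end [0.51040675 0.06746271] 116.80913661143283 0.146632256522222
116.5 [ 0.62002139 -0.08782976] [ 0.62218053 -0.0827324 ] sq corner in rail frame 39.45705641214445 30.118961071401657 end y 28.806745493527238
117 [ 0.62142407 -0.08712275] [ 0.62212256 -0.08290821] sq corner in rail frame 39.78697855474688 30.49314443180895 end y 28.736827897975193
117.5 [ 0.62282053 -0.08640352] [ 0.62206612 -0.08308452] sq corner in rail frame 40.12015345930254 30.864434467171364 end y 28.664721881719565
```

```bash
python3 -m inch '[{"tx":0,"ty":0,"tz":-0.08,"rx":0,"ry":0,"rz":0,"grip":5},{"tx":0,"ty":0,"tz":-0.1,"rx":0,"ry":0,"rz":0,"grip":5},{"tx":0,"ty":0,"tz":-0.1,"rx":0,"ry":0,"rz":0,"grip":5},{"tx":0,"ty":0,"tz":-0.07,"rx":0,"ry":0,"rz":0,"grip":5},{"tx":0,"ty":0,"tz":-0.05,"rx":0,"ry":0,"rz":0,"grip":5},{"tx":0,"ty":0,"tz":0,"rx":0,"ry":0,"rz":0,"grip":5},{"tx":0,"ty":0,"tz":0,"rx":0,"ry":0,"rz":0,"grip":5}]';python3 -m inch '[{"tx":0,"ty":0,"tz":0,"rx":0,"ry":0,"rz":0,"grip":5}]';python3 - <<'E'
from workcell import status
from h import *
s=status.observe();p,q=s["eef_pos"],s["tool_rot"]
R=Ro.from_quat(q).as_matrix();print(p,"z ang",np.degrees(np.arctan2(R[1,2],R[0,2])),R[2],s["wrist_force"],s["moment"])
E
```

```text
clock: 9.4
eef_pos: [0.4836, -0.0308, 0.0057]
tool_rot: [-0.415, 0.572, -0.572, 0.416]
wrist_force: [-0.4, -0.4, -3.7]
grip_width: 0.0126
clock: 9.5
eef_pos: [0.4842, -0.0313, 0.0063]
tool_rot: [0.415, -0.572, 0.573, -0.416]
wrist_force: [-0.4, -1.1, -4.8]
grip_width: 0.0122
[ 0.48423472 -0.03127091  0.00626548] z ang -18.051086073831172 [-5.90489576e-04 -9.99997910e-01  1.95721137e-03] [-0.43246977 -1.08813413 -4.75380549] [ 0.08268882  0.09238998 -0.01583433]
```

```bash
python3 -m inch '[{"tx":0,"ty":0,"tz":-0.042,"rx":0,"ry":0,"rz":0.05,"grip":5},{"tx":0,"ty":0,"tz":0,"rx":0,"ry":0,"rz":0,"grip":5},{"tx":0.035,"ty":0.018,"tz":0,"rx":0,"ry":0,"rz":0,"grip":5},{"tx":0.036,"ty":0.018,"tz":0,"rx":0,"ry":0,"rz":0,"grip":5},{"tx":0.035,"ty":0.018,"tz":0,"rx":0,"ry":0,"rz":0,"grip":5},{"tx":0,"ty":0,"tz":0,"rx":0,"ry":0,"rz":0,"grip":5},{"tx":0,"ty":0,"tz":0,"rx":0,"ry":0,"rz":0,"grip":5}]';python3 - <<'E'
from workcell import status,viewer
from h import *
import cv2
s=status.observe();p,q=s["eef_pos"],s["tool_rot"]
R=Ro.from_quat(q).as_matrix();print(p,"z ang",np.degrees(np.arctan2(R[1,2],R[0,2])),R[2],s["wrist_force"],s["moment"])
d=viewer.snapshot("wrist"); cv2.imwrite("pics/w12.png",d["image"][:,:,::-1])
E
```

```text
clock: 10.2
eef_pos: [0.5046, -0.0205, -0.003]
tool_rot: [-0.417, 0.571, -0.571, 0.417]
wrist_force: [0.3, -0.5, -4.8]
grip_width: 0.0123
[ 0.50460066 -0.02046999 -0.00301472] z ang -17.751702633020578 [-3.53088473e-05 -9.99999973e-01 -2.29783121e-04] [ 0.30937355 -0.49271846 -4.76937528] [0.06091541 0.15529862 0.01485802]
```

View pics/w12.png

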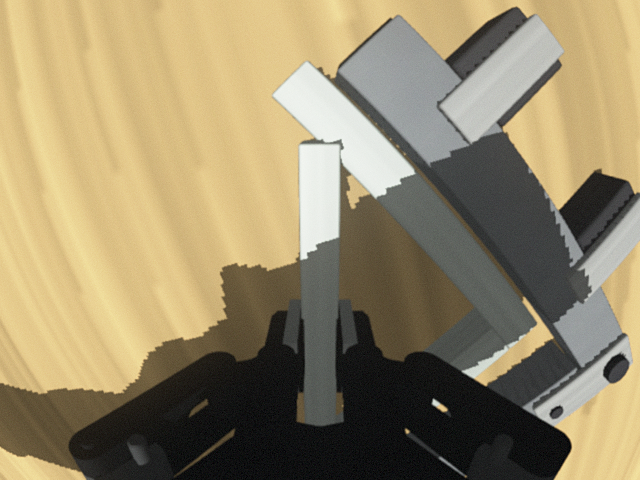

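About 1–3 mm remains between the square's x leg and the rail, nearly parallel. I'll nudge on until contact.

```bash
cat > st.py <<'E'
from workcell import status,viewer
from h import *
s=status.observe();p,q=s["eef_pos"],s["tool_rot"]
R=Ro.from_quat(q).as_matrix();t=np.radians(117.3);X=np.array([np.cos(t),np.sin(t)]);Y=np.array([-X[1],X[0]])
F=s["wrist_force"]-[-.2,-.4,-4.4]
print("t",s["clock"],p.round(4),"sqang",round(135+np.degrees(np.arctan2(R[1,2],R[0,2])),2),"Fx,Fy(rail) %.1f %.1f Fz %.1f"%(F[:2]@X,F[:2]@Y,F[2]),"M",s["moment"].round(2),"rail xy mm",((p[:2]-[.5260,-.0545])@np.c_[X,Y]*1e3).round(1))
E
python3 -m inch '[{"tx":0.009,"ty":0.005,"tz":0,"rx":0,"ry":0,"rz":0,"grip":5},{"tx":0.009,"ty":0.005,"tz":0,"rx":0,"ry":0,"rz":0,"grip":5},{"tx":0,"ty":0,"tz":0,"rx":0,"ry":0,"rz":0,"grip":5}]'>/dev/null;python3 st.py; python3 -m inch '[{"tx":0.009,"ty":0.005,"tz":0,"rx":0,"ry":0,"rz":0,"grip":5},{"tx":0.009,"ty":0.005,"tz":0,"rx":0,"ry":0,"rz":0,"grip":5},{"tx":0,"ty":0,"tz":0,"rx":0,"ry":0,"rz":0,"grip":5}]'>/dev/null;python3 st.py
```

```text
t 10.55 [ 0.5076 -0.0192 -0.0031] sqang 117.21 Fx,Fy(rail) -0.5 0.6 Fz 0.5 M [-0.13  0.33  0.02] rail xy mm [39.8  0.2]
t 10.85 [ 0.5079 -0.0193 -0.0038] sqang 117.23 Fx,Fy(rail) 0.0 8.3 Fz 4.5 M [-0.68  1.36  0.33] rail xy mm [39.6 -0.1]
```

Rail contact at about 8 N. Next is the slide along the rail, pushing the leg out.

```bash
python3 -m inch '[{"tx":0.012,"ty":-0.026,"tz":0.005,"rx":0,"ry":0,"rz":0,"grip":5},{"tx":0.013,"ty":-0.027,"tz":0,"rx":0,"ry":0,"rz":0,"grip":5},{"tx":0.014,"ty":-0.027,"tz":0,"rx":0,"ry":0,"rz":0,"grip":5},{"tx":0,"ty":0,"tz":0,"rx":0,"ry":0,"rz":0,"grip":5}]'>/dev/null;python3 st.py; python3 -m inch '[{"tx":0.014,"ty":-0.027,"tz":0,"rx":0,"ry":0,"rz":0,"grip":5},{"tx":0.014,"ty":-0.027,"tz":0,"rx":0,"ry":0,"rz":0,"grip":5},{"tx":0,"ty":0,"tz":0,"rx":0,"ry":0,"rz":0,"grip":5}]'>/dev/null;python3 st.py
```

```text
t 11.25 [ 0.5159 -0.0342 -0.0034] sqang 117.25 Fx,Fy(rail) 1.0 5.3 Fz 0.6 M [-0.45  1.13  0.41] rail xy mm [22.7 -0.3]
t 11.55 [ 0.5209 -0.0435 -0.0034] sqang 117.29 Fx,Fy(rail) 3.5 5.5 Fz 0.7 M [-0.08  1.26  0.42] rail xy mm [12.1 -0.5]
```

```bash
python3 -m inch '[{"tx":0.009,"ty":-0.018,"tz":0,"rx":0,"ry":0,"rz":0,"grip":5},{"tx":0.009,"ty":-0.018,"tz":0,"rx":0,"ry":0,"rz":0,"grip":5},{"tx":0,"ty":0,"tz":0,"rx":0,"ry":0,"rz":0,"grip":5}]'>/dev/null;python3 st.py; python3 -m inch '[{"tx":0.0045,"ty":-0.009,"tz":0,"rx":0,"ry":0,"rz":0,"grip":5},{"tx":0,"ty":0,"tz":0,"rx":0,"ry":0,"rz":0,"grip":5}]'>/dev/null;python3 st.py; python3 - <<'E'
from workcell import viewer
import cv2
d=viewer.snapshot("wrist"); cv2.imwrite("pics/w13.png",d["image"][:,:,::-1])
d=viewer.snapshot("top"); cv2.imwrite("pics/t13.png",cv2.resize(d["image"][180:310,240:430,::-1],None,fx=4,fy=4,interpolation=cv2.INTER_CUBIC))
E
```

```text
t 11.85 [ 0.5244 -0.0502 -0.0034] sqang 117.31 Fx,Fy(rail) 2.9 4.4 Fz 1.4 M [0.14 1.26 0.37] rail xy mm [ 4.6 -0.6]
t 12.05 [ 0.5251 -0.0514 -0.0034] sqang 117.34 Fx,Fy(rail) 3.4 3.5 Fz 1.5 M [0.28 1.35 0.38] rail xy mm [ 3.2 -0.6]
```

View pics/w13.png

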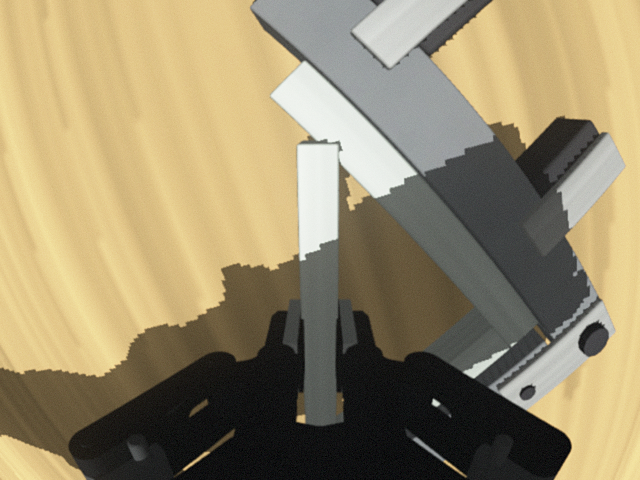

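View pics/t13.png

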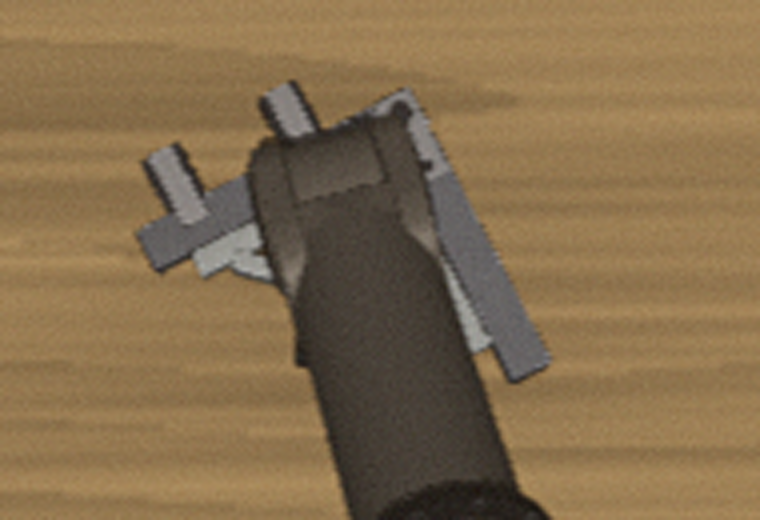

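The leg is nearly square. Only a thin gap is left near the corner (around 548,335 in the wrist view), so I'll make fine steps.

```bash
for i in 1; do python3 -m inch '[{"tx":0.0053,"ty":-0.0058,"tz":0,"rx":0,"ry":0,"rz":0,"grip":5},{"tx":0,"ty":0,"tz":0,"rx":0,"ry":0,"rz":0,"grip":5}]'>/dev/null;python3 st.py;done;  python3 -m inch '[{"tx":0.0053,"ty":-0.0058,"tz":0,"rx":0,"ry":0,"rz":0,"grip":5},{"tx":0,"ty":0,"tz":0,"rx":0,"ry":0,"rz":0,"grip":5}]'>/dev/null;python3 st.py
```

```text
t 12.35 [ 0.5256 -0.0522 -0.0035] sqang 117.37 Fx,Fy(rail) 5.1 5.8 Fz 2.3 M [0.34 1.52 0.44] rail xy mm [ 2.2 -0.7]
t 12.55 [ 0.526  -0.053  -0.0035] sqang 117.38 Fx,Fy(rail) 6.1 7.0 Fz 3.1 M [0.4 1.7 0.4] rail xy mm [ 1.3 -0.7]
```

```bash
python3 -m inch '[{"tx":0.004,"ty":-0.0063,"tz":0,"rx":0,"ry":0,"rz":0,"grip":5},{"tx":0,"ty":0,"tz":0,"rx":0,"ry":0,"rz":0,"grip":5}]'>/dev/null;python3 st.py;  python3 -m inch '[{"tx":0.0035,"ty":-0.0067,"tz":0,"rx":0,"ry":0,"rz":0,"grip":5},{"tx":0,"ty":0,"tz":0,"rx":0,"ry":0,"rz":0,"grip":5}]'>/dev/null;python3 st.py; python3 - <<'E'
from workcell import viewer
import cv2
d=viewer.snapshot("wrist"); im=d["image"][:,:,::-1]
cv2.imwrite("pics/w14.png",cv2.resize(cv2.convertScaleAbs(im[230:430,400:640],alpha=2.5,beta=5),None,fx=3,fy=3,interpolation=cv2.INTER_CUBIC))
E
```

```text
t 12.75 [ 0.5266 -0.054  -0.0035] sqang 117.39 Fx,Fy(rail) 6.1 6.7 Fz 3.6 M [0.48 1.78 0.44] rail xy mm [ 0.1 -0.7]
t 12.95 [ 0.5272 -0.0552 -0.0035] sqang 117.4 Fx,Fy(rail) 6.2 6.9 Fz 3.9 M [0.5  1.75 0.47] rail xy mm [-1.2 -0.7]
```

View pics/w14.png

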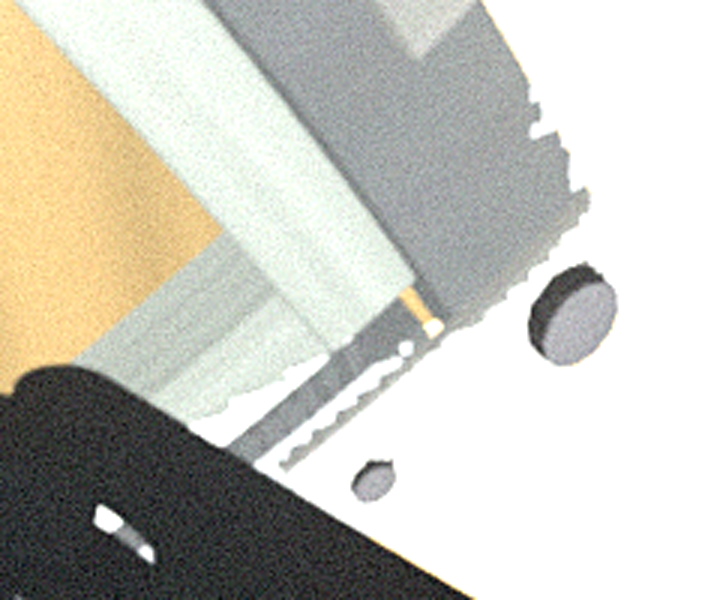

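A strip of the leg's inner wall still shows at the corner, so it isn't home yet. Continuing.

```bash
python3 -m inch '[{"tx":0.0035,"ty":-0.0067,"tz":0.002,"rx":0,"ry":0,"rz":0,"grip":5},{"tx":0,"ty":0,"tz":0,"rx":0,"ry":0,"rz":0,"grip":5}]'>/dev/null;python3 st.py;  python3 -m inch '[{"tx":0.0035,"ty":-0.0067,"tz":0,"rx":0,"ry":0,"rz":0,"grip":5},{"tx":0,"ty":0,"tz":0,"rx":0,"ry":0,"rz":0,"grip":5}]'>/dev/null;python3 st.py;  python3 -m inch '[{"tx":0.0023,"ty":-0.0045,"tz":0,"rx":0,"ry":0,"rz":0,"grip":5},{"tx":0,"ty":0,"tz":0,"rx":0,"ry":0,"rz":0,"grip":5}]'>/dev/null;python3 st.py; python3 - <<'E'
from workcell import viewer
import cv2
d=viewer.snapshot("wrist"); im=d["image"][:,:,::-1]
cv2.imwrite("pics/w15.png",cv2.resize(cv2.convertScaleAbs(im[230:430,400:640],alpha=2.5,beta=5),None,fx=3,fy=3,interpolation=cv2.INTER_CUBIC))
E
```

```text
t 13.2 [ 0.5273 -0.0553 -0.0034] sqang 117.43 Fx,Fy(rail) 8.5 6.7 Fz 3.4 M [0.82 1.94 0.41] rail xy mm [-1.2 -0.8]
t 13.4 [ 0.5272 -0.0553 -0.0034] sqang 117.47 Fx,Fy(rail) 9.9 6.9 Fz 4.3 M [1.12 2.19 0.37] rail xy mm [-1.3 -0.7]
t 13.6 [ 0.5272 -0.0553 -0.0034] sqang 117.5 Fx,Fy(rail) 12.4 6.9 Fz 6.4 M [1.34 2.29 0.3 ] rail xy mm [-1.3 -0.7]
```

View pics/w15.png

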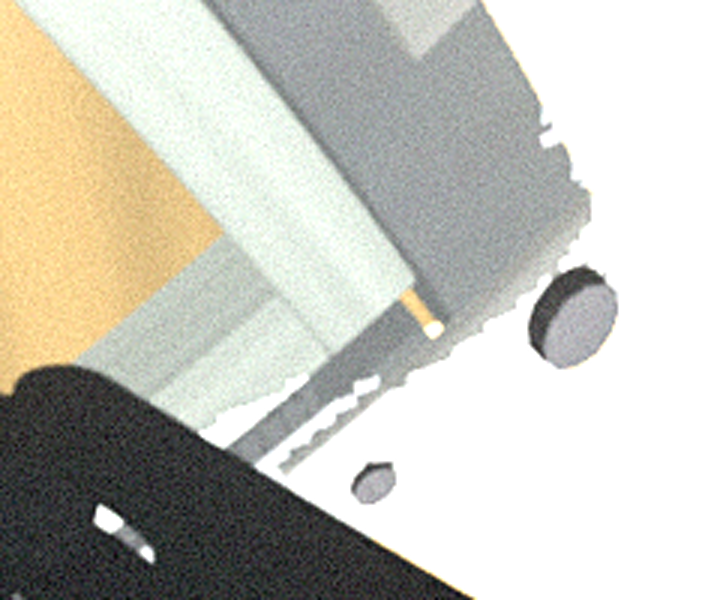

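The square has stopped dead while Fx rises from 6 to 12 N, so it is bottomed against the leg. The moments suggest rail contact began at the far end and has now spread. I'll press slightly more on the rail and check the alignment.

```bash
python3 -m inch '[{"tx":0.0045,"ty":0.0023,"tz":0.002,"rx":0,"ry":0,"rz":0.02,"grip":5},{"tx":0,"ty":0,"tz":0,"rx":0,"ry":0,"rz":0,"grip":5},{"tx":0,"ty":0,"tz":0,"rx":0,"ry":0,"rz":0,"grip":5}]'>/dev/null;python3 st.py; python3 -m inch '[{"tx":0,"ty":0,"tz":0,"rx":0,"ry":0,"rz":0.035,"grip":5},{"tx":0,"ty":0,"tz":0,"rx":0,"ry":0,"rz":0,"grip":5},{"tx":0,"ty":0,"tz":0,"rx":0,"ry":0,"rz":0,"grip":5}]'>/dev/null;python3 st.py; python3 - <<'E'
from workcell import viewer
import cv2
d=viewer.snapshot("wrist"); im=d["image"][:,:,::-1]
cv2.imwrite("pics/w16f.png",im)
cv2.imwrite("pics/w16.png",cv2.resize(cv2.convertScaleAbs(im[50:350,250:590],alpha=1.6,beta=5),None,fx=2,fy=2,interpolation=cv2.INTER_CUBIC))
d=viewer.snapshot("top"); cv2.imwrite("pics/t16.png",cv2.resize(d["image"][190:290,265:385,::-1],None,fx=6.5,fy=6,interpolation=cv2.INTER_CUBIC))
E
```

```text
t 13.95 [ 0.5272 -0.0553 -0.0033] sqang 117.59 Fx,Fy(rail) 11.7 8.9 Fz 4.9 M [1.22 2.51 0.24] rail xy mm [-1.3 -0.7]
t 14.25 [ 0.5272 -0.0553 -0.0033] sqang 117.76 Fx,Fy(rail) 12.3 9.8 Fz 5.8 M [1.25 2.51 0.15] rail xy mm [-1.3 -0.7]
```

View pics/w16.png

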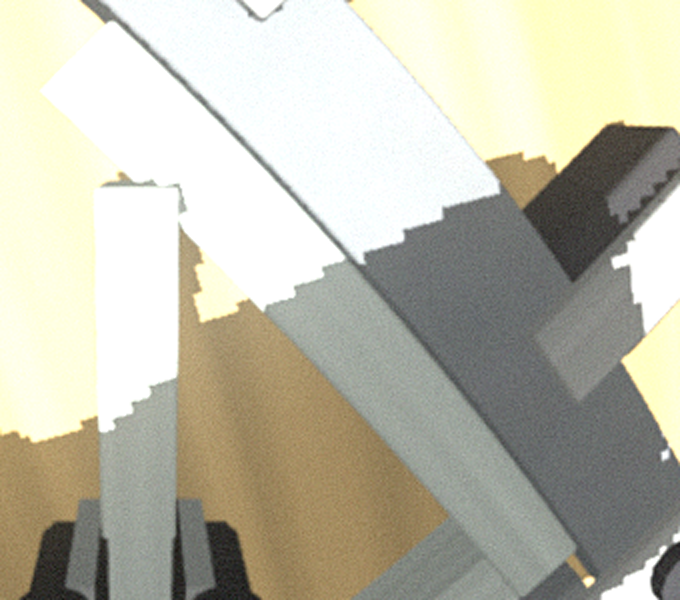

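View pics/t16.png

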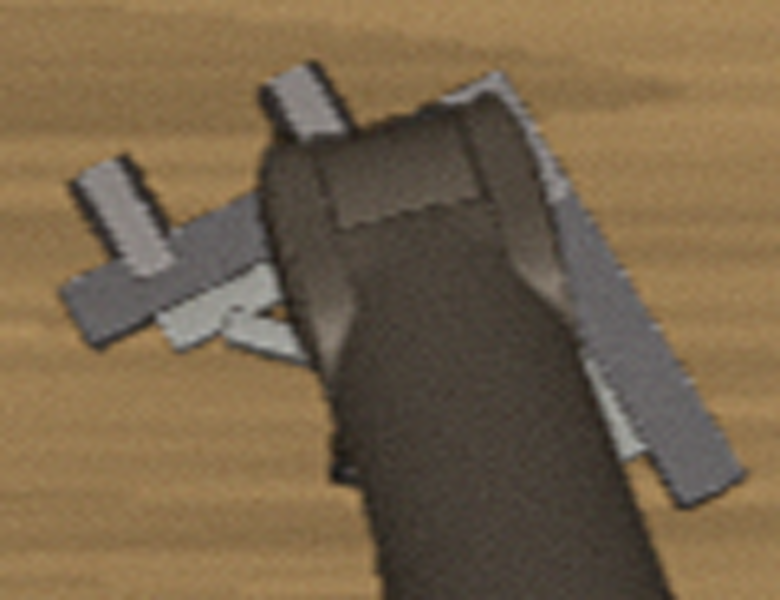

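The top view shows the leg square-looking at (500–745, 75–505), with the square against both. To judge flushness below 1°, I'll measure edge lines subpixel: bar versus tool, and square edge versus rail edge.

```bash
cat > edge.py <<'E'
import cv2,numpy as np,sys
from h import *
def bar(fn):
    g=cv2.GaussianBlur(cv2.imread(fn,0).astype(float),(0,0),1.0); out=[]
    for side,c0 in(("L",299),("R",340)):
        xs=[];ys=[]
        for r in range(150,232,2):
            seg=g[r,c0-6:c0+8]; gr=np.gradient(seg); gr=np.abs(gr); k=gr.argmax()
            if 0<k<len(gr)-1:
                a,b,c=gr[k-1:k+2]; xs.append(c0-6+k+.5*(a-c)/(a-2*b+c)); ys.append(r)
        f=np.polyfit(ys,xs,1); res=np.array(xs)-np.polyval(f,ys); m=abs(res)<.6
        f=np.polyfit(np.array(ys)[m],np.array(xs)[m],1); out.append((round(np.polyval(f,150),2),round(np.polyval(f,230),2),int(m.sum())))
    return out
for fn in sys.argv[1:]: print(fn,bar(fn))
E
python3 edge.py pics/w9.png pics/w10.png pics/w11.png pics/w12.png pics/w13.png pics/w16f.png
```

```text
pics/w9.png [(np.float64(299.61), np.float64(300.51), 41), (np.float64(340.83), np.float64(338.49), 24)]
pics/w10.png [(np.float64(300.0), np.float64(299.88), 41), (np.float64(341.13), np.float64(338.39), 22)]
pics/w11.png [(np.float64(299.55), np.float64(299.7), 41), (np.float64(339.84), np.float64(339.11), 25)]
pics/w12.png [(np.float64(299.18), np.float64(300.25), 41), (np.float64(339.72), np.float64(338.73), 30)]
pics/w13.png [(np.float64(297.14), np.float64(299.09), 41), (np.float64(338.34), np.float64(337.34), 33)]
pics/w16f.png [(np.float64(297.83), np.float64(299.16), 41), (np.float64(338.55), np.float64(337.79), 25)]
```

```bash
cat > ed2.py <<'E'
import cv2,sys,numpy as np
from h import *
im=cv2.imread("pics/w16f.png",0); 
from scipy.ndimage import map_coordinates
a=np.array([305,62.]);b=np.array([536,328.])
# print profiles perpendicular to chord at several points
t=(b-a)/np.linalg.norm(b-a);n=np.array([t[1],-t[0]])
g=cv2.GaussianBlur(im.astype(float),(0,0),.7)
for f in np.linspace(.03,.97,13):
    P=a+(b-a)*f; s=np.arange(-8,30,1.)
    v=map_coordinates(g,[P[1]+s*n[1],P[0]+s*n[0]],order=1)
    print(P.round(0),' '.join("%d"%x for x in v))
E
python3 ed2.py
```

```text
[312.  70.] 231 231 231 231 232 232 231 231 231 226 205 166 117 91 98 123 144 154 156 156 156 156 156 157 157 156 155 156 157 156 156 157 157 156 156 155 155 155
[330.  91.] 232 232 231 231 231 231 231 231 231 231 231 230 221 191 143 100 89 107 131 146 154 156 157 157 156 155 155 156 156 156 157 156 156 157 157 157 157 155
[348. 112.] 232 231 231 232 231 231 231 232 232 232 232 232 231 230 221 196 150 106 91 105 129 147 155 157 158 158 158 156 156 156 156 155 155 157 157 156 156 156
[366. 132.] 233 232 232 231 231 231 230 231 231 230 231 231 231 232 231 228 215 186 140 102 93 112 137 151 157 157 157 158 158 158 158 157 157 158 157 157 157 157
[384. 153.] 233 233 232 231 231 231 230 230 231 231 231 231 231 230 230 230 229 220 194 149 107 88 104 128 146 155 157 155 155 155 156 157 157 155 155 155 156 155
[402. 174.] 234 233 232 232 231 230 230 230 229 229 230 229 229 230 230 229 229 227 216 184 135 96 88 110 134 150 157 158 157 157 157 158 158 157 156 156 156 155
[420. 195.] 105 105 105 103 102 102 102 103 103 102 103 103 104 103 104 104 103 103 103 98 88 74 63 62 66 70 72 70 70 71 71 70 72 72 72 73 72 71
[439. 216.] 101 101 102 101 101 100 100 99 98 98 99 99 98 100 101 98 98 99 98 93 83 67 58 58 61 64 65 66 66 67 67 68 66 66 66 66 66 67
[457. 237.] 100 98 98 99 100 99 98 98 97 98 99 98 98 97 97 97 97 96 94 86 73 60 54 57 61 64 66 65 64 64 64 63 62 62 62 61 63 64
[475. 258.] 98 97 98 99 99 99 98 97 96 97 98 98 97 97 96 96 95 92 85 72 59 55 57 60 64 66 65 64 64 64 64 64 63 64 65 65 66 65
[493. 278.] 98 97 96 96 97 98 97 96 96 97 96 96 95 95 95 94 89 80 65 53 53 57 60 60 61 63 62 62 62 63 63 63 64 64 63 62 61 61
[511. 299.] 97 96 97 97 96 95 95 95 94 94 94 93 92 92 90 83 69 58 55 58 62 62 64 64 63 62 63 62 63 63 63 63 63 63 64 65 65 65
[529. 320.] 97 96 96 95 94 94 94 94 93 92 90 88 85 76 63 56 57 61 63 64 64 64 64 64 63 64 63 63 62 62 63 64 63 63 63 64 64 65
```

```bash
cat > ed3.py <<'E'
import cv2,sys,numpy as np
from h import *
from workcell import status
from scipy.ndimage import map_coordinates
def run(fn,p,q,zs,a=(305,62.),b=(536,328.)):
    im=cv2.imread(fn).mean(2); a=np.array(a);b=np.array(b)
    t=(b-a)/np.linalg.norm(b-a);n=np.array([t[1],-t[0]]); g=cv2.GaussianBlur(im,(0,0),.6)
    S=[];Rr=[];fs=[]
    for f in np.linspace(.03,.92,60):
        if .49<f<.57: continue
        P=a+(b-a)*f; s=np.arange(-8,26,.25)
        v=map_coordinates(g,[P[1]+s*n[1],P[0]+s*n[0]],order=1)
        k=v.argmin() if v[0]>150 else np.argmax(-np.gradient(v)) 
        if v[0]<=150:
            k=k+v[k:k+16].argmin()
        mn=v[k]; hi=np.median(v[:12]); i=k
        while v[i]<(hi+mn)/2: i-=1
        rl=np.median(v[min(k+32,len(v)-8):min(k+48,len(v))]); j=k
        while j<len(v)-1 and v[j]<(rl+mn)/2: j+=1
        S.append(wback(P+s[i]*n,zs,p,q)[:2]); Rr.append(wback(P+s[j]*n,.03,p,q)[:2]);fs.append((f,s[j]-s[i]))
    S=np.array(S);Rr=np.array(Rr);fs=np.array(fs)
    def line(Q,m):
        Q=Q[m]
        for _ in range(3):
            c=Q.mean(0);u=np.linalg.svd(Q-c)[2][0];u*=np.sign(u[1]);d=(Q-c)@[-u[1],u[0]];Q=Q[abs(d)<max(2*d.std(),1e-4)]
        return np.degrees(np.arctan2(u[1],u[0])),c,d.std()*1e3,u
    for nm,m in(("all",fs[:,0]>0),("lit",fs[:,0]<.5),("dark",fs[:,0]>.57)):
        A,ca,sa,_=line(S,m);B,cb,sb,u=line(Rr,m);nn=np.array([-u[1],u[0]])
        print(nm,"square %.2f (sd %.2f) rail %.2f (sd %.2f) diff %.2f; gap mm far/near"%(A,sa,B,sb,A-B),[round(float((Q-cb)@nn*1e3),2) for Q in(S[m][:4].mean(0),S[m][-4:].mean(0))])
if __name__=="__main__":
    s=status.observe(); run("pics/w16f.png",s["eef_pos"],s["tool_rot"],s["eef_pos"][2]+.0042+.022)
E
python3 ed3.py
```

```text
all square 118.08 (sd 0.05) rail 118.15 (sd 0.08) diff -0.07; gap mm far/near [0.71, 0.89]
lit square 117.97 (sd 0.03) rail 117.99 (sd 0.05) diff -0.02; gap mm far/near [0.76, -0.12]
dark square 117.95 (sd 0.04) rail 118.13 (sd 0.09) diff -0.18; gap mm far/near [0.76, 0.9]
```

The square edge (118.08°) and rail edge (118.15°) are parallel within 0.1°. Next I'll check the leg from the raw top image.

```bash
cat > leg.py <<'E'
import cv2,numpy as np
from h import *
from scipy.ndimage import map_coordinates
d=viewer.snapshot("top");im=d["image"].astype(float).mean(2);cv2.imwrite("pics/top17.png",d["image"][:,:,::-1])
g=cv2.GaussianBlur(im,(0,0),.7)
def fit(a,b,nm,f0=0,f1=1,sg=0,w=5):
    a=np.array(a,float);b=np.array(b,float);t=(b-a)/np.linalg.norm(b-a);n=np.array([t[1],-t[0]]);Q=[]
    for f in np.linspace(f0,f1,40):
        P=a+(b-a)*f;s=np.arange(-w,w+.01,.1);v=map_coordinates(g,[P[1]+s*n[1],P[0]+s*n[0]],order=1);gr=np.gradient(v)
        k=(np.abs(gr) if sg==0 else sg*gr).argmax();Q.append(back(d,P+s[k]*n,.03)[:2])
    Q=np.array(Q)
    for _ in range(4):
        c=Q.mean(0);u=np.linalg.svd(Q-c)[2][0];dd=(Q-c)@[-u[1],u[0]];Q=Q[abs(dd)<=max(1.8*dd.std(),3e-4)]
    if u[0]>0:u=-u
    print(nm,"ang %.2f"%(np.degrees(np.arctan2(u[1],u[0]))%360),"n",len(Q),"sd mm %.2f"%(dd.std()*1e3),c)
q=lambda x,y:((x+.5)/6.5-.5+265,(y+.5)/6-.5+190)
fit(q(575,205),q(738,460),"leg outer")
for sg in(1,-1): fit(q(655,462),q(682,503),"leg inner end part sg%d"%sg,sg=sg,w=3)
fit(q(590,370),q(640,450),"leg inner/sq",w=3)
E
python3 leg.py; python3 st.py
```

```text
leg outer ang 207.72 n 27 sd mm 1.70 [ 0.53159353 -0.16916705]
leg inner end part sg1 ang 209.18 n 28 sd mm 0.31 [ 0.47498064 -0.16661187]
leg inner end part sg-1 ang 207.74 n 26 sd mm 0.34 [ 0.47117943 -0.16254365]
leg inner/sq ang 200.47 n 32 sd mm 0.48 [ 0.50612685 -0.13885087]
t 14.4 [ 0.5272 -0.0553 -0.0033] sqang 117.76 Fx,Fy(rail) 12.0 8.7 Fz 5.3 M [1.29 2.49 0.15] rail xy mm [-1.3 -0.7]
```

```bash
python3 - <<'E'
import cv2
d=cv2.imread("pics/top17.png")
cv2.imwrite("pics/t17.png",cv2.resize(d[235:285,345:390],None,fx=12,fy=12,interpolation=cv2.INTER_CUBIC))
E
```

```text
(no output)
```

View pics/t17.png

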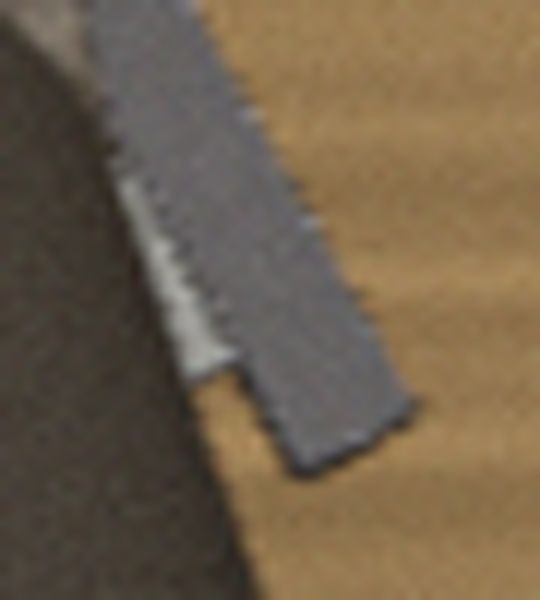

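The tip of the square touches the leg (235,355 in the crop) with no bench visible between them. I'll redo the leg and rail angles using wood colour (R–B), with the rail taken from the unobstructed first top image.

```bash
cat > leg2.py <<'E'
import cv2,numpy as np,sys
from h import *
from scipy.ndimage import map_coordinates
d=viewer.snapshot("top");fn=sys.argv[1];cv2.imwrite(fn,d["image"][:,:,::-1])
def ch(f): i=cv2.imread(f).astype(float);return cv2.GaussianBlur(i[:,:,2]-i[:,:,0],(0,0),.6)
def fit(g,a,b,nm,w=4):
    a=np.array(a,float);b=np.array(b,float);t=(b-a)/np.linalg.norm(b-a);n=np.array([t[1],-t[0]]);Q=[]
    for f in np.linspace(0,1,60):
        P=a+(b-a)*f;s=np.arange(-w,w+.01,.05);v=map_coordinates(g,[P[1]+s*n[1],P[0]+s*n[0]],order=1)
        h=(np.percentile(v,5)+np.percentile(v,95))/2;z=np.where(np.diff(np.sign(v-h)))[0]
        if len(z): Q.append(back(d,P+s[z[np.abs(z-len(s)/2).argmin()]]*n,.03)[:2])
    Q=np.array(Q)
    for _ in range(4):
        c=Q.mean(0);u=np.linalg.svd(Q-c)[2][0];dd=(Q-c)@[-u[1],u[0]];Q=Q[abs(dd)<=max(2*dd.std(),3e-4)]
    if u[0]>0:u=-u
    print(nm,"ang %.2f"%(np.degrees(np.arctan2(u[1],u[0]))%360),"n",len(Q),"sd mm %.2f"%(dd.std()*1e3))
q=lambda x,y,o=345,r=235:((x+.5)/12-.5+o,(y+.5)/12-.5+r)
g1=ch(fn);g0=ch("pics/top0.png")
fit(g1,q(215,30),q(395,370),"leg outer now")
c=lambda x,y:((x+.5)/6.5-.5+265,(y+.5)/6.5-.5+195)
fit(g0,c(110,338),c(450,165),"rail inner (incl wall)");fit(g0,c(185,212),c(290,158),"rail outer mid");fit(g0,c(370,115),c(440,80),"rail outer near")
fit(g0,c(565,195),c(680,500),"leg outer at start")
E
python3 leg2.py pics/top18.png
```

```text
leg outer now ang 208.06 n 50 sd mm 0.18
rail inner (incl wall) ang 117.90 n 56 sd mm 0.27
rail outer mid ang 117.95 n 60 sd mm 0.24
rail outer near ang 117.67 n 59 sd mm 0.11
leg outer at start ang 200.04 n 49 sd mm 0.17
```

```bash
python3 -m inch '[{"tx":0,"ty":0,"tz":0,"rx":0,"ry":0,"rz":0,"grip":5},{"tx":0,"ty":0,"tz":0,"rx":0,"ry":0,"rz":0,"grip":5},{"tx":0,"ty":0,"tz":0,"rx":0,"ry":0,"rz":0,"grip":5},{"tx":0,"ty":0,"tz":0,"rx":0,"ry":0,"rz":0,"grip":5},{"tx":0,"ty":0,"tz":0,"rx":0,"ry":0,"rz":0,"grip":5}]'; python3 st.py; python3 leg2.py pics/top19.png|head -1; python3 - <<'E'
import cv2
from ed3 import *
s=status.observe();d=viewer.snapshot("wrist");cv2.imwrite("pics/w20.png",d["image"][:,:,::-1])
run("pics/w20.png",s["eef_pos"],s["tool_rot"],s["eef_pos"][2]+.0262)
d=viewer.snapshot("side");cv2.imwrite("pics/s20.png",d["image"][:,:,::-1])
E
```

```text
clock: 14.95
eef_pos: [0.5272, -0.0553, -0.0033]
tool_rot: [-0.423, 0.574, -0.564, 0.416]
wrist_force: [-13.3, 7.1, 1.1]
grip_width: 0.0124
t 14.95 [ 0.5272 -0.0553 -0.0033] sqang 117.76 Fx,Fy(rail) 12.7 8.2 Fz 5.5 M [1.31 2.48 0.19] rail xy mm [-1.3 -0.7]
leg outer now ang 208.04 n 60 sd mm 0.28
all square 118.08 (sd 0.05) rail 118.21 (sd 0.07) diff -0.13; gap mm far/near [0.68, 0.99]
lit square 117.99 (sd 0.02) rail 118.06 (sd 0.03) diff -0.07; gap mm far/near [0.72, -0.1]
dark square 117.96 (sd 0.05) rail 118.04 (sd 0.09) diff -0.08; gap mm far/near [0.81, 0.9]
```

View pics/s20.png

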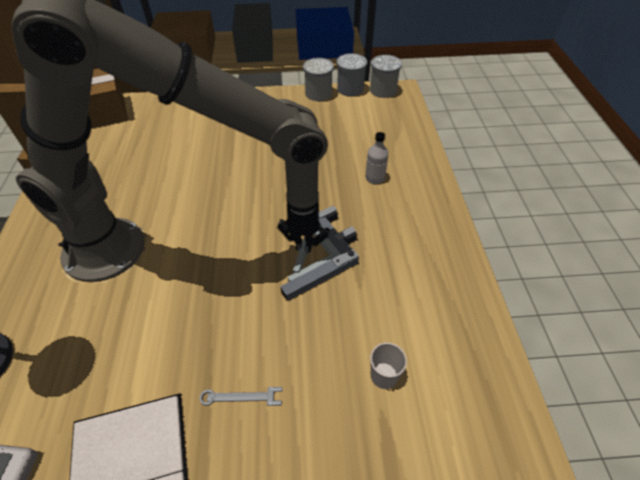

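The side view shows the square in the corner, the leg out, and the bottle, cup and wrench where they were. The tool quaternion hints at a small tilt from the push, so I'll check that.

```bash
python3 - <<'E'
from h import *
from workcell import status
s=status.observe();R=Ro.from_quat(s["tool_rot"]).as_matrix()
t=np.radians(118);X=np.array([np.cos(t),np.sin(t),0]);Y=np.array([-X[1],X[0],0])
dn=R[:,1];print("tool dir lean along rail x,y deg",np.degrees(dn@X),np.degrees(dn@Y))
E
python3 - <<'E'
import cv2
im=cv2.imread("pics/s20.png")
cv2.imwrite("pics/s20a.png",cv2.resize(cv2.convertScaleAbs(im[195:310,265:375],alpha=1.7),None,fx=5,fy=5,interpolation=cv2.INTER_CUBIC))
E
```

```text
tool dir lean along rail x,y deg 0.718930988646581 0.7274939204220543
```

View pics/s20a.png

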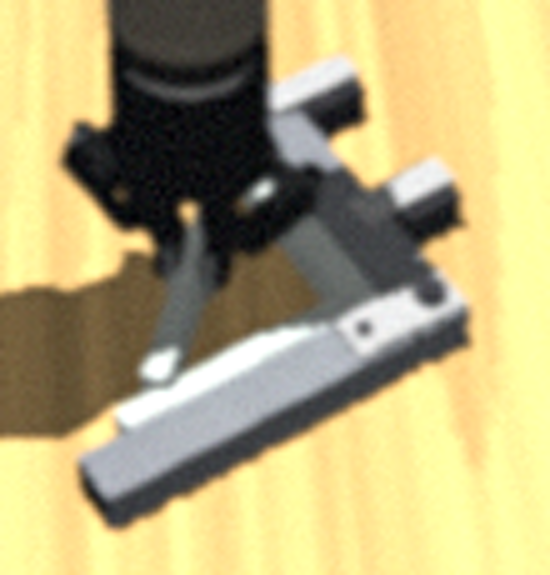

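The push has leaned the tool about 1° along the diagonal, so the square's corner dips slightly. I'll take that out with a small counter-turn.

```bash
cat >> st.py <<'E'
t=np.radians(118);X=np.array([np.cos(t),np.sin(t),0]);Y=np.array([-X[1],X[0],0]);print("lean x,y deg",np.degrees(R[:,1]@X).round(2),np.degrees(R[:,1]@Y).round(2))
E
python3 -m inch '[{"tx":0,"ty":0,"tz":0.002,"rx":-0.025,"ry":-0.08,"rz":0,"grip":5},{"tx":0,"ty":0,"tz":0,"rx":0,"ry":0,"rz":0,"grip":5},{"tx":0,"ty":0,"tz":0,"rx":0,"ry":0,"rz":0,"grip":5}]'>/dev/null; python3 st.py;python3 -m inch '[{"tx":0,"ty":0,"tz":0.001,"rx":-0.025,"ry":-0.08,"rz":0,"grip":5},{"tx":0,"ty":0,"tz":0,"rx":0,"ry":0,"rz":0,"grip":5},{"tx":0,"ty":0,"tz":0,"rx":0,"ry":0,"rz":0,"grip":5}]'>/dev/null; python3 st.py
```

```text
t 15.4 [ 0.5274 -0.0554 -0.0034] sqang 117.75 Fx,Fy(rail) 11.8 7.2 Fz 2.2 M [1.37 2.35 0.14] rail xy mm [-1.4 -0.8]
lean x,y deg 0.36 0.34
t 15.7 [ 0.5275 -0.0555 -0.0037] sqang 117.75 Fx,Fy(rail) 10.0 4.8 Fz -0.6 M [1.34 2.28 0.22] rail xy mm [-1.6 -0.9]
lean x,y deg 0.01 -0.03
```

```bash
python3 -m inch '[{"tx":0.0045,"ty":0.0022,"tz":0,"rx":0,"ry":-0.01,"rz":0,"grip":5},{"tx":0,"ty":0,"tz":0,"rx":0,"ry":0,"rz":0,"grip":5},{"tx":0,"ty":0,"tz":0,"rx":0,"ry":0,"rz":0,"grip":5},{"tx":0,"ty":0,"tz":0,"rx":0,"ry":0,"rz":0,"grip":5}]'>/dev/null; python3 st.py;python3 leg2.py pics/top21.png|head -1; python3 - <<'E'
import cv2
from ed3 import *
s=status.observe();d=viewer.snapshot("wrist");cv2.imwrite("pics/w22.png",d["image"][:,:,::-1])
run("pics/w22.png",s["eef_pos"],s["tool_rot"],s["eef_pos"][2]+.0262)
E
python3 edge.py pics/w20.png pics/w22.png; python3 st.py
```

```text
t 16.1 [ 0.5275 -0.0555 -0.0039] sqang 117.73 Fx,Fy(rail) 10.2 7.9 Fz -0.3 M [1.3  2.53 0.18] rail xy mm [-1.6 -0.9]
lean x,y deg 0.0 0.03
leg outer now ang 208.02 n 53 sd mm 0.19
all square 118.09 (sd 0.04) rail 118.13 (sd 0.06) diff -0.04; gap mm far/near [0.68, 0.8]
lit square 118.03 (sd 0.03) rail 117.99 (sd 0.04) diff 0.04; gap mm far/near [0.72, 0.64]
dark square 117.96 (sd 0.05) rail 118.12 (sd 0.07) diff -0.16; gap mm far/near [0.67, 0.81]
pics/w20.png [(np.float64(297.83), np.float64(299.14), 41), (np.float64(338.56), np.float64(337.78), 25)]
pics/w22.png [(np.float64(298.05), np.float64(299.38), 41), (np.float64(338.82), np.float64(338.05), 32)]
t 16.2 [ 0.5275 -0.0555 -0.0039] sqang 117.73 Fx,Fy(rail) 10.1 6.9 Fz 0.5 M [1.3  2.46 0.2 ] rail xy mm [-1.6 -0.9]
lean x,y deg 0.0 0.03
```

View pics/w22.png

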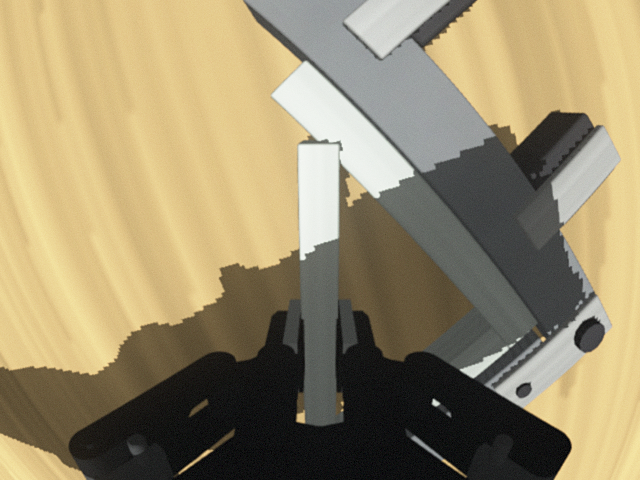

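The wrist view shows the x leg flush along the rail and the square's corner (537,325) seated by the tab. Forces are steady, so I'm handing it in.

```bash
python3 -c "
from workcell import job
print(job.close_job())"; python3 st.py
```

```text
the job is handed in; nothing more can be done
None
the job is handed in; nothing more can be done
```

I gripped the square by its bar and set it about 0.5 mm above the bench. I slid it along the rail until it stopped against the leg, which swung out to a right angle. I handed the job in at about 16 s, with the gripper still holding at 80 N and pressing about 10 N on the leg and 7 N on the rail.

**Last checks before handing in:**
- **Square to rail:** their edges were parallel within about 0.1° in the wrist camera. It showed a steady offset of about 0.7 mm, which I put down to calibration.
- **Leg angle:** the leg measured 208.0° and the rail about 117.9° in the top camera, so the corner is roughly 90.1°, give or take 0.2°.
- **Flatness:** the tool lean read 0°, after I corrected a lean of about 1° caused by the push.
- **Steadiness:** the pose and forces held steady over the last readings.
- **Bystanders:** I never went near the bottle, cup or wrench, and they looked unmoved in the side view.

**What disagreed:**
- **Fingertips:** they sit about 13 mm above the reported TCP, not 19 mm below it as stated. My first close shut above the bar without touching it, so I went 30 mm lower and gripped again.
- **Turn in the grip:** the square turned about 0.4° in the jaws as it aligned with the rail.
- **Rail load:** the wrist moment suggests the load on the rail lies more towards the corner than evenly along the face.

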